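# Put the finish tins away and lock the box

### The job

Stand the two round metal tins from the bench upright in the two empty cells of the grey steel box, one to a cell and set down without dropping them, and shut the lid fully. Then take the flat-bladed screwdriver out of the tool rack, turn the slotted lock on the lid's sloping front a quarter turn clockwise with its blade until it stops, and hang the screwdriver back upright in its hole in the rack. Leave everything else where it stands.

Things in the scene. Friction and masses are not known exactly. Their poses are not given: they have to be found in the camera images.
- box: grey painted steel box, fixed to the bench, 180 mm deep (x), 250 mm wide (y), walls 66 mm high, 3 mm thick; origin on its underside; x points from its front to its back (front wall outside at x = -100 mm, back wall outside at +80 mm), y to the left, z up. A row of three cells along the back; in front of them a brush tray 97 mm deep, which stays as it is
- cells (a point): centre of the floor of the middle cell, 3 mm above the box's underside (box frame: x 38, y 0 mm), axes as the box. Cell centres lie at y = -82, 0, +82 mm from it; each cell is 76 mm deep (x) and 80 mm wide (y), its dividers 48 mm high. One cell holds the jar; in each of the two empty ones lies a 3 mm rubber mat, to stand a tin on
- lid (a joint): lid, hinged at the back (hinge line at box x = 80, z = 67 mm): 0 shut, grows to 1.92 rad; starts wide open (1.74 to 1.86), leaning back past upright; stiff hinge (0.55 N m), stays where left. Shut: flat top 54 mm above the hinge, reaching 118 mm forward of it; from there the front slopes down at 37.1 degrees to the lip, 184 mm forward of the hinge, 4 mm above it. Sheet steel 4 mm, 260 mm wide
- lid_lip (a point): middle of the front edge of the lid's lip (188 mm forward of the hinge when shut); its frame turns with the lid: y along the lip, x forward to back and z up when the lid is shut
- lock (a joint): slotted quarter-turn lock in the middle of the lid's sloping front: 0 = open, 1.571 rad = locked, at its stop; positive is clockwise, looking at the slot. Starts at 0 to 0.25, turns with a stiff 0.1 N m, stays where left. It turns a cam tongue inside the lid that catches under a keeper in the box (turned too early, it stops the lid from shutting)
- lock_slot (a point): centre of the floor of the lock's slot, 41 mm up the slope from the lip. z points out along the lock's axis (37.1 degrees from vertical when the lid is shut), the slot runs along y; turns with the lock. Head 41 mm across, 8 mm proud of the slope, in a rim 51 mm across; slot across it 5 mm wide, 6 mm deep, top edges bevelled to 8 mm. At 0 it lies along the lip, locked it points up the slope
- tin_a_mid (a point): middle of one of the two identical bare metal tins with a flat lid and a raised rim: 56 mm across, 102 mm high, about 0.3 kg; z up along the tin
- tin_b_mid (a point): middle of the other tin, the same
- jar_mid (a point): middle of the amber glass jar with a brass cap, 54 mm across, 78 mm high, that already stands in one of the three cells; it stays there
- rack: wooden tool rack fixed to the bench, 236 mm long (x), 64 mm wide (y): an 18 mm board whose top is 74 mm up, on two end pieces over a foot board 8 mm thick; origin on its underside. Three round holes 25 mm across, 72 mm apart on the middle line (x = -72, 0, +72 mm), each with one tool hanging in it by its collar.
- driver_grip (a point): middle of the screwdriver's handle, 113 mm above its tip. The tool is 158 mm long, 0.15 kg, hangs upright in the rack, blade down. Flattened wooden handle 90 mm long, 32 mm wide along x, 24 mm thick along y (flat faces at +y and -y, parallel to the blade); below it a round steel collar 30 mm across rests on the rack. z points from tip to handle end
- driver_tip (a point): middle of the screwdriver's flat tip, same axes: blade 18 mm wide along x, 2.6 mm thick along y, 24 mm long, then a round shank 9 mm across; the collar's underside is 62 mm above the tip, so in the rack the tip hangs 12 mm above the bench
- chisel_mid (a point): chisel with a round wooden handle and steel striking ring, standing in the rack (bystander)
- awl_mid (a point): awl with a short pear-shaped wooden handle, standing in the rack (bystander)
- bottle_mid (a point): clear water bottle with blue cap, 62 mm across, 175 mm high (bystander among the tins)
- glue_mid (a point): white glue bottle with pointed nozzle, 56 mm across, 135 mm high (bystander among the tins)
Not all that is in view belongs to the job. Leave any purple look-alike of the part that bears tin_a_mid alone.

How it is judged:
By the outcome, as a careful person would: the job done as asked, in the order asked, and still so for the second after the job is handed in, with the robot touching nothing.
It also fails if it takes over 72 s, if anything falls off the work surface, if the arm or the gripper's body presses on something with over 40 N, if the wrist force passes 120 N, or if a joint passes its speed limit or range.

### The arm

A 6-joint arm with a two-finger parallel gripper is mounted at the origin on the work surface. World frame = base frame: x ahead of the robot, y to its left, z up, the work surface at z = 0. Lengths are in m, angles in rad, forces in N, time in s.
With the tool pointing down it reaches from about 0.25 to 0.85 m from the base axis. Payload 12.5 kg.
Tool frame: the origin (TCP) lies midway between the tips of the shut fingers; the grasp point (between the pads) lies 19 mm behind it; z points along the fingers, x is the direction in which the jaws open and shut, and the axes are right-handed (so a half turn about z gives the same grasp; the last joint's range is limited). The gripper opens to 93 mm and grips with 3 to 60 N. Pads are 15 mm wide; open, the fingers measure 128 mm over their backs; the gripper's body (75 mm by 188 mm) begins 65 mm behind the grasp point.
Start: joints at [-1.299, 0.351, 1.652, -0, 1.139, -0.085], TCP at [0.192, -0.515, 0.219] pointing down, gripper open.
Joint ranges: [-2.75, 2.75], [-0.79, 2.1], [0.01, 2.65], [-1.57, 4.71], [0.07, 3.14], [-2.87, 2.87]. Speed limits (rad/s): [2.22, 2.22, 2.79, 3.14, 3.14, 3.14].

### API

Orientations are given as a 3x3 rotation matrix whose columns are the frame's x, y, z axes.
In Python, from cell import bot gives the robot as it stands.
- The arm moves only by the tool drive_tool, never from a script. Its argument "series" is a list of rows, each a list of 5 numbers: the closure, from 0 (fully open) to 1 (shut), then the shift along the tool's x, y, z in m, then the turn about the tool's z in degrees. A call has exactly 10 rows; each row is the pose to reach, as a shift and turn from the pose commanded when the call began, along the tool's axes at that moment; what a row does not reach only later rows make up. A row lasts 1/10 s, in which the tool goes at most 50 mm and 8.59 degrees, less where a joint would pass 70% of its speed; a pose out of reach is approached as far as the arm can. A call with a gripper value outside its range is refused whole. The fingers move at their own pace and stop on an object; "squeeze" is the grip in N (left out, the last holds). Time passes only in rows, so rows that repeat a pose let the fingers close, or fill a call up. It gives the time, the measured TCP pose, the force and the opening at its end, in the units of the state.
- bot.get_obs(): the state, without advancing time (a new reading comes with each control period).
- bot.grab_frame(name): name is "scene" or "top"; returns (picture, depth): 480x640x3 uint8, red, green, blue; 480x640 float32, m along the optical axis (not along the pixel's ray), 0 where there is no reading.
- bot.camera_params(name): a dict with "fx", "fy", "cx", "cy" (pixels), "D" ([k1, k2, p1, p2, k3] as OpenCV has them; the pictures are not rectified), "cam_to_world" (4x4, takes a point from camera to world coordinates). Camera axes: x right, y up, looking along -z (the intrinsics and any distortion apply to the point x, -y, -z); pixel columns grow to the right and rows downward; lengths in m; the calibration is good to about 2 mm. A picture is of the moment at which its call begins. camera_params takes no time and is no camera call.
- bot.sign_off(): hands the job in, once; it reports no verdict.
The state is a dict: "time": time; "joint_pos": joint angles; "qd": joint speeds; "joint_torque": joint torques, N m; "tcp_pos": TCP position; "ee_rot": TCP orientation; "force": force on the tool from outside, world axes, zero at the start; "wrist_torque": the same for the moment, N m; "width": finger opening in m.
Only numpy, scipy, OpenCV 4.12 (cv2) and the standard library are available. Lean on these libraries where they do the work, as an engineer would, in place of code of your own. Each camera call takes 0.05 s, during which the arm holds its last target. There are 200 camera calls.

## Working session

There is one attempt and no reset: what is moved stays moved. The work goes in short steps, Python scripts to look and compute and a tool call to move; the robot and the scene stay as the last step left them, time stands still between calls to the robot, and variables do not carry over. Pictures are saved under pics/ and viewed, about 8 in all and at most 12, crops included, and the job is handed in when it is done.

Besides the shell and the picture viewer there is one more tool, called after ">>>" in YAML: its name, and indented under it one key for each argument. drive_tool: Moves the arm, as the interface text tells. Its arguments: {"type":"object","properties":{"series":{"type":"array"},"squeeze":{"type":"number"}},"required":["series"]}

```bash
ls; mkdir -p pics; python3 - <<'E'
from cell import bot
import cv2,numpy as np
for n in("scene","top"):
    p,d=bot.grab_frame(n); cv2.imwrite(f"pics/{n}0.png",p[:,:,::-1]); np.save(f"pics/{n}0.npy",d)
    c=bot.camera_params(n); print(n,{k:np.round(v,4).tolist() for k,v in c.items()})
print(bot.get_obs())
E
```

```text
pics
scene {'fx': 578.1791, 'fy': 578.1791, 'cx': 312.9333, 'cy': 224.0249, 'D': [-0.1774, 0.0, 0.0, 0.0, 0.0], 'cam_to_world': [[0.9339, -0.2314, 0.2725, 0.8978], [0.3574, 0.5878, -0.7258, -0.9351], [0.0078, 0.7752, 0.6317, 0.9043], [0.0, 0.0, 0.0, 1.0]]}
top {'fx': 611.898, 'fy': 611.898, 'cx': 325.1737, 'cy': 240.8313, 'D': [-0.0846, 0.0, 0.0, 0.0, 0.0], 'cam_to_world': [[-0.0169, 0.9782, -0.207, 0.2539], [-0.9999, -0.0164, 0.0038, 0.0066], [0.0003, 0.207, 0.9783, 1.5398], [0.0, 0.0, 0.0, 1.0]]}
{'time': 0.1, 'joint_pos': array([-1.29860685e+00,  3.51154722e-01,  1.65235488e+00, -4.44959617e-05,
        1.13910149e+00, -8.46196849e-02]), 'qd': array([ 0.00113333, -0.00128121, -0.00198717,  0.00103673, -0.00016381,
       -0.00014842]), 'joint_torque': array([ 2.03684438e-03, -4.98027205e+01, -2.85705489e+01,  7.01028085e-02,
        2.39383924e-02, -3.44016075e-05]), 'tcp_pos': array([ 0.19202724, -0.51505881,  0.21817238]), 'ee_rot': array([[ 3.49303451e-01, -9.37009606e-01, -3.12725206e-04],
       [-9.37009105e-01, -3.49303588e-01,  9.70083957e-04],
       [-1.01821402e-03, -4.58273084e-05, -9.99999481e-01]]), 'force': array([-0.54728761, -0.84306262,  0.6084188 ]), 'wrist_torque': array([ 0.02374042,  0.00800861, -0.00977612]), 'width': 0.09311733787461442}
```

View pics/scene0.png

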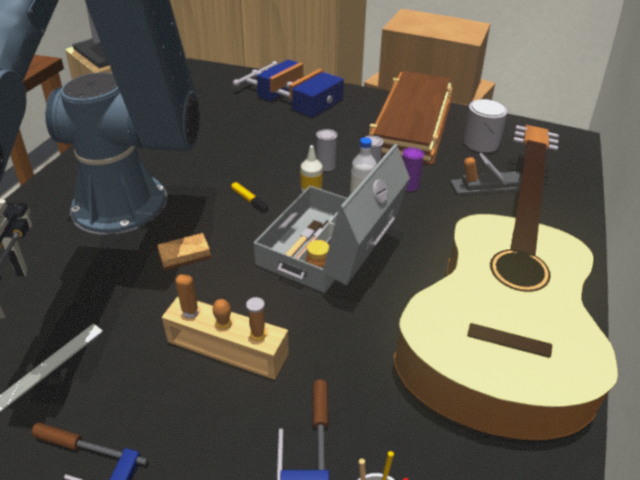

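View pics/top0.png

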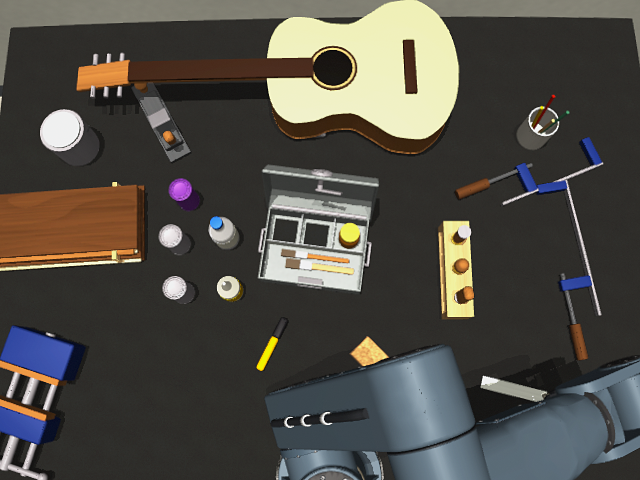

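The tins are at top-view (174,238) and (177,290), with the purple look-alike at (181,190). The jar sits in the right-hand cell (348,235), and the screwdriver looks like the rack tool nearest the robot (465,294). Next I'll measure them.

```bash
cat > h.py <<'E'
import numpy as np,cv2
from cell import bot
def cam(n):
    c=bot.camera_params(n);K=np.array([[c['fx'],0,c['cx']],[0,c['fy'],c['cy']],[0,0,1]]);return K,np.array(c['D'],float),np.array(c['cam_to_world'])
def rays(n,uv):
    K,D,T=cam(n);p=cv2.undistortPoints(np.float64(uv).reshape(-1,1,2),K,D)[:,0]
    return T[:3,3],np.c_[p[:,0],-p[:,1],-np.ones(len(p))]@T[:3,:3].T
def onz(n,uv,z):
    o,r=rays(n,uv);return o+r*((z-o[2])/r[:,2])[:,None]
def cloud(n,d):
    v,u=np.mgrid[:480,:640];o,r=rays(n,np.c_[u.ravel(),v.ravel()])
    P=o+r*d.reshape(-1,1);P[d.ravel()==0]=np.nan;return P.reshape(480,640,3)
def proj(n,P):
    K,D,T=cam(n);q=(np.atleast_2d(P)-T[:3,3])@T[:3,:3];q=q*[1,-1,-1]
    return cv2.projectPoints(q,np.zeros(3),np.zeros(3),K,D)[0][:,0]
def plan(p,yaw):
    "shift in tool axes to TCP p, with jaw axis (tool x) at world angle yaw deg (mod 180)"
    o=bot.get_obs();R=o['ee_rot'];s=R.T@(np.array(p)-o['tcp_pos'])
    cur=np.degrees(np.arctan2(R[1,0],R[0,0]));t=-((yaw-cur+90)%180-90)
    print('shift',s.round(4),'turn',round(t,2),'alt',round(t-180*np.sign(t),1),'j6',round(np.degrees(o['joint_pos'][5]),1),'yaw',round(cur,1))
def st():
    o=bot.get_obs();print(round(o['time'],2),o['tcp_pos'].round(4),'F',o['force'].round(1),'M',o['wrist_torque'].round(2),'w',round(o['width'],4),'j',o['joint_pos'].round(2))
E
python3 - <<'E'
from h import *
d=np.load('pics/top0.npy');P=cloud('top',d);im=cv2.imread('pics/top0.png')
print('bench z',np.nanmedian(P[300:310,90:150,2]))
# cluster tops
def blob(name,x0,y0,x1,y1,zlo,zhi):
    s=P[y0:y1,x0:x1].reshape(-1,3);m=(s[:,2]>zlo)&(s[:,2]<zhi);q=s[m]
    if len(q)<4: print(name,len(q));return
    (c,r)=cv2.minEnclosingCircle(np.float32(q[:,:2]))
    print(name,len(q),'z',np.median(q[:,2]).round(4),'c',np.round(c,4),'r',round(r,4),'mean',q[:,:2].mean(0).round(4), 'rect',np.round(cv2.minAreaRect(np.float32(q[:,:2]*1000)),1) if 0 else cv2.minAreaRect(np.float32(q[:,:2]*1000)))
blob('tinA',150,215,200,262,.094,.112)
blob('tinB',155,268,202,312,.094,.112)
blob('purple',160,170,205,215,.09,.13)
blob('bottle',200,205,245,255,.15,.19)
blob('glue',210,270,250,305,.06,.15)
blob('jar',330,215,368,255,.07,.1)
blob('rack',430,210,485,325,.066,.080)
for nm,y0,y1 in(('t1',220,248),('t2',250,278),('t3',280,310)): blob(nm,440,y0,485,y1,.085,.25)
blob('boxrim',250,205,380,300,.058,.074)
blob('lid',250,155,385,215,.1,.3)
cv2.imwrite('pics/c1.png',np.hstack([cv2.resize(im[150:310,250:385],None,fx=3.7,fy=3.7,interpolation=2)[:590,:500],cv2.resize(im[210:325,430:490],None,fx=5,fy=5,interpolation=2)[:575,:300].copy() if 0 else cv2.copyMakeBorder(cv2.resize(im[210:325,430:490],None,fx=5,fy=5,interpolation=2),0,15,0,0,0)]))
E
```

```text
bench z 0.0011970044265274815
tinA 403 z 0.1017 c [0.5791 0.376 ] r 0.0281 mean [0.5781 0.3757] rect ((578.1480712890625, 376.6076354980469), (55.00494384765625, 52.551448822021484), 44.97475051879883)
tinB 417 z 0.102 c [0.4512 0.3617] r 0.0281 mean [0.451  0.3621] rect ((451.297607421875, 362.0830078125), (53.86281967163086, 53.842098236083984), 71.4710693359375)
purple 394 z 0.1011 c [0.6928 0.3567] r 0.0288 mean [0.6922 0.3556] rect ((691.9910278320312, 355.9593505859375), (53.85975646972656, 54.64397430419922), 73.6008071899414)
bottle 143 z 0.1748 c [0.5908 0.2518] r 0.0153 mean [0.5898 0.2514] rect ((590.5494995117188, 251.93247985839844), (28.338117599487305, 27.084819793701172), 19.888269424438477)
glue 442 z 0.0867 c [0.4539 0.2378] r 0.029 mean [0.4517 0.2345] rect ((453.867431640625, 237.62677001953125), (54.86701965332031, 54.54536437988281), 44.853965759277344)
jar 383 z 0.0812 c [ 0.5871 -0.0647] r 0.0567 mean [ 0.5898 -0.0628] rect ((586.6099853515625, -62.55654525756836), (76.65425872802734, 88.3770980834961), 86.14192962646484)
rack 1802 z 0.0749 c [ 0.4922 -0.3217]
[... 294 characters left out ...]
875228881836)
t2 181 z 0.1283 c [ 0.4913 -0.3204] r 0.0178 mean [ 0.4896 -0.3175] rect ((491.7021789550781, -319.10980224609375), (33.9255485534668, 32.3741340637207), 7.822039604187012)
t3 240 z 0.1624 c [ 0.4188 -0.3207] r 0.0167 mean [ 0.4169 -0.3162] rect ((418.92578125, -319.7378234863281), (32.337337493896484, 24.09170913696289), 9.035770416259766)
boxrim 1316 z 0.0666 c [0.5669 0.0254] r 0.1661 mean [ 0.6014 -0.    ] rect ((563.7020263671875, 25.50067138671875), (257.52783203125, 217.04795837402344), 82.88267517089844)
lid 2150 z 0.1939 c [0.6728 0.0101] r 0.1341 mean [0.685 0.012] rect ((674.5119018554688, 10.037750244140625), (260.785888671875, 74.81905364990234), 81.35503387451172)
```

View pics/c1.png

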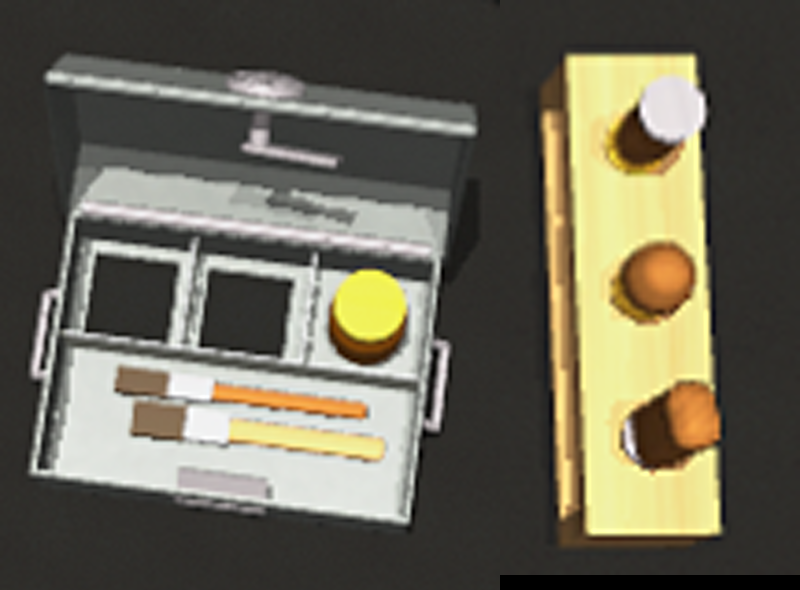

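```bash
python3 - <<'E'
from h import *
d=np.load('pics/top0.npy');P=cloud('top',d);im=cv2.imread('pics/top0.png')
g=cv2.cvtColor(im,6);m=((g<60)*255).astype(np.uint8)
C=[]
for c in cv2.findContours(m,cv2.RETR_LIST,cv2.CHAIN_APPROX_NONE)[0]:
    a=cv2.contourArea(c);x,y,w,h=cv2.boundingRect(c)
    if 250<a<1200 and 265<x and x+w<345 and 205<y<255:
        q=onz('top',c[:,0],.006)[:,:2]*1000;r=cv2.minAreaRect(np.float32(q));print('mat',a,(x,y,w,h),r);C.append(np.array(r[0]))
if len(C)==2:
    v=C[0]-C[1];v*=np.sign(v[1]);print('dist',np.hypot(*v),'ydir',np.degrees(np.arctan2(v[1],v[0])))
# rim lines
s=P[200:305,250:382].reshape(-1,3);s=s[(s[:,2]>.061)&(s[:,2]<.072)]
for yaw in np.arange(-12,-3,1.):
    a=np.radians(yaw);X=s[:,:2]@[np.cos(a),np.sin(a)];h=np.histogram(X,np.arange(.4,.8,.002))
    Y=s[:,:2]@[-np.sin(a),np.cos(a)];h2=np.histogram(Y,np.arange(-.2,.3,.002))
    print(yaw,np.sort(h[0])[-4:],h[1][np.argsort(h[0])[-4:]].round(3),np.sort(h2[0])[-4:],h2[1][np.argsort(h2[0])[-4:]].round(3))
# jar cap, driver top
s=P[215:255,330:368].reshape(-1,3);hsv=cv2.cvtColor(im,40)[215:255,330:368].reshape(-1,3)
k=(hsv[:,0]>22)&(hsv[:,0]<35)&(hsv[:,1]>150)&(s[:,2]>.072);print('jar',cv2.minEnclosingCircle(np.float32(s[k][:,:2])),np.median(s[k][:,2]))
s=P[280:310,440:485].reshape(-1,3);
for z in(.09,.12,.155):
    k=s[:,2]>z;print('drv',k.sum(),cv2.minAreaRect(np.float32(s[k][:,:2]*1000)))
# lid tip
s=P[150:215,250:385].reshape(-1,3);print('lid maxz',np.nanpercentile(s[:,2],99.5));k=s[:,2]>np.nanpercentile(s[:,2],97);print(s[k].mean(0),cv2.minAreaRect(np.float32(s[k][:,:2]*1000)))
E
```

```text
mat 408.5 (304, 223, 25, 23) ((595.8889770507812, 24.262035369873047), (56.915077209472656, 53.42137145996094), 81.58244323730469)
mat 414.5 (273, 219, 25, 23) ((608.5279541015625, 103.44255065917969), (56.824737548828125, 54.55412673950195), 81.7732162475586)
dist 80.18290180811803 ydir 80.93082400046018
-12.0 [54 54 56 61] [0.634 0.64  0.638 0.636] [20 25 28 28] [0.264 0.262 0.022 0.266]
-11.0 [58 62 62 64] [0.632 0.634 0.638 0.64 ] [26 32 32 33] [0.012 0.01  0.256 0.254]
-10.0 [62 64 64 68] [0.642 0.636 0.64  0.638] [36 40 42 43] [-0.002  0.244  0.     0.246]
-9.0 [65 66 77 80] [0.64  0.644 0.624 0.638] [35 39 60 63] [ 0.238 -0.012 -0.01   0.236]
-8.0 [70 75 76 81] [0.642 0.45  0.64  0.626] [33 51 52 62] [-0.018  0.226  0.228 -0.02 ]
-7.0 [64 67 67 80] [0.648 0.646 0.65  0.642] [36 43 43 47] [ 0.216  0.218 -0.028 -0.03 ]
-6.0 [66 68 70 74] [0.642 0.65  0.656 0.646] [31 32 33 34] [-0.036  0.206 -0.038 -0.04 ]
-5.0 [64 65 68 70] [0.652 0.648 0.654 0.65 ] [25 26 27 29] [-0.046 -0.044 -0.048 -0.05 ]
-4.0 [67 67 68 69] [0.652 0.654 0.65  0.66 ] [22 23 24 29] [-0.054 -0.056 -0.06  -0.058]
jar ((0.5837178826332092, -0.05915885046124458), 0.02418055571615696) 0.08254838484539939
drv 235 ((418.92578125, -319.7378234863281), (32.337337493896484, 24.09170913696289), 9.035770416259766)
drv 196 ((419.0757141113281, -319.95159912109375), (32.11254119873047, 23.628084182739258), 8.796771049499512)
drv 142 ((419.15765380859375, -320.1882019042969), (32.02359390258789, 23.13750457763672), 8.709354400634766)
lid maxz 0.25587909014455723
[0.66959513 0.01217561 0.25404013] ((669.5282592773438, 12.270500183105469), (256.0041198730469, 9.018515586853027), 81.51304626464844)
```

>>> drive_tool:
  series:
    - [0,-0.035,-0.025,-0.01,-8]
    - [0,-0.07,-0.05,-0.02,-16]
    - [0,-0.11,-0.08,-0.03,-24]
    - [0,-0.15,-0.11,-0.03,-32]
    - [0,-0.19,-0.14,-0.03,-40]
    - [0,-0.23,-0.17,-0.03,-48]
    - [0,-0.27,-0.2,-0.03,-56]
    - [0,-0.31,-0.23,-0.03,-64]
    - [0,-0.35,-0.26,-0.03,-72]
    - [0,-0.37,-0.28,-0.03,-80]
  squeeze: 20

```text
time: 1.1
tcp_pos: [0.3251, -0.0681, 0.2487]
ee_rot: [[0.982, 0.188, 0.0], [0.188, -0.982, 0.0], [0.0, -0.0, -1.0]]
force: [-0.5, -1.4, -0.3]
width: 0.0933
```

```bash
python3 -c "
from h import *
st();plan([.4512,.3617,.2],81.6)"
```

```text
1.1 [ 0.3251 -0.0681  0.2487] F [-0.5 -1.4 -0.3] M [-0.04 -0.13  0.05] w 0.0933 j [-0.35 -0.11  2.1   0.    1.15 -0.54]
shift [ 0.2048 -0.3983  0.0488] turn -70.74 alt 109.3 j6 -30.8 yaw 10.9
```

>>> drive_tool:
  series:
    - [0,0.022,-0.042,0,-8]
    - [0,0.044,-0.084,0,-16]
    - [0,0.066,-0.126,0,-24]
    - [0,0.088,-0.168,0,-32]
    - [0,0.11,-0.21,0,-40]
    - [0,0.132,-0.252,0,-48]
    - [0,0.154,-0.3,0,-56]
    - [0,0.175,-0.34,0.01,-64]
    - [0,0.195,-0.38,0.02,-70.7]
    - [0,0.2048,-0.3983,0.03,-70.7]

```text
time: 2.1
tcp_pos: [0.4545, 0.361, 0.2175]
ee_rot: [[0.148, 0.989, -0.0], [0.989, -0.148, 0.0], [0.0, -0.0, -1.0]]
force: [-0.2, -1.1, -0.0]
width: 0.0931
```

```bash
python3 -c "
from h import *
st();plan([.4512,.3617,.071],81.6)"
```

```text
2.1 [0.4545 0.361  0.2175] F [-0.2 -1.1 -0. ] M [-0.   -0.19 -0.03] w 0.0931 j [ 0.59  0.41  1.57  0.    1.16 -0.83]
shift [ 0.0002 -0.0034  0.1465] turn -0.11 alt 179.9 j6 -47.6 yaw 81.5
```

>>> drive_tool:
  series:
    - [0,0,-0.0034,0.04,0]
    - [0,0,-0.0034,0.085,0]
    - [0,0,-0.0034,0.13,0]
    - [0,0,-0.0034,0.1465,0]
    - [0,0,-0.0034,0.1465,0]
    - [0.5,0,-0.0034,0.1465,0]
    - [0.5,0,-0.0034,0.1465,0]
    - [0.5,0,-0.0034,0.1465,0]
    - [0.5,0,-0.0034,0.1465,0]
    - [0.5,0,-0.0034,0.1465,0]
  squeeze: 25

```text
time: 3.1
tcp_pos: [0.4515, 0.359, 0.0729]
ee_rot: [[0.154, 0.988, 0.001], [0.988, -0.154, 0.001], [0.002, 0.001, -1.0]]
force: [1.2, 3.4, 2.5]
width: 0.0576
```

```bash
python3 -c "
from h import *
st();plan([.6082,.1044,.25],81.6)"
```

```text
3.1 [0.4515 0.359  0.0729] F [1.2 3.4 2.5] M [ 0.69 -0.24 -0.01] w 0.0576 j [ 0.59  0.58  1.7   0.    0.86 -0.83]
shift [-0.2271  0.1942 -0.1772] turn -0.47 alt 179.5 j6 -47.3 yaw 81.1
```

>>> drive_tool:
  series:
    - [0.5,0,0,-0.03,0]
    - [0.5,0,0,-0.07,0]
    - [0.5,0,0,-0.11,0]
    - [0.5,0,0,-0.155,0]
    - [0.5,-0.035,0.03,-0.2,0]
    - [0.5,-0.07,0.06,-0.2,0]
    - [0.5,-0.105,0.09,-0.2,0]
    - [0.5,-0.145,0.124,-0.2,0]
    - [0.5,-0.184,0.158,-0.2,0]
    - [0.5,-0.21,0.18,-0.2,-0.4]

```text
time: 4.1
tcp_pos: [0.5972, 0.1208, 0.2717]
ee_rot: [[0.148, 0.989, -0.001], [0.989, -0.148, -0.0], [-0.001, -0.001, -1.0]]
force: [0.5, 0.1, -3.6]
width: 0.056
```

```bash
python3 -c "
from h import *
st();plan([.6082,.1044,.078],81.6)"
```

```text
4.1 [0.5972 0.1208 0.2717] F [ 0.5  0.1 -3.6] M [ 0.03 -0.18  0.03] w 0.056 j [ 0.12  0.42  1.42 -0.    1.3  -1.3 ]
shift [-0.0145  0.0135  0.1937] turn -0.1 alt 179.9 j6 -74.4 yaw 81.5
```

>>> drive_tool:
  series:
    - [0.5,-0.0145,0.0135,0.0,0]
    - [0.5,-0.0145,0.0135,0.02,0]
    - [0.5,-0.0145,0.0135,0.06,0]
    - [0.5,-0.0145,0.0135,0.1,0]
    - [0.5,-0.0145,0.0135,0.14,0]
    - [0.5,-0.0145,0.0135,0.165,0]
    - [0.5,-0.0145,0.0135,0.18,0]
    - [0.5,-0.0145,0.0135,0.187,0]
    - [0.5,-0.0145,0.0135,0.19,0]
    - [0.5,-0.0145,0.0135,0.191,0]

```text
time: 5.1
tcp_pos: [0.6084, 0.1071, 0.082]
ee_rot: [[0.147, 0.989, 0.001], [0.989, -0.147, 0.0], [0.0, 0.001, -1.0]]
force: [-0.1, -0.5, -3.6]
width: 0.0561
```

```bash
python3 -c "
from h import *
st();plan([.6082,.1044,.078],81.6)
p,d=bot.grab_frame('top');cv2.imwrite('pics/t2.png',p[:,:,::-1])
P=cloud('top',d)
p,d=bot.grab_frame('scene');cv2.imwrite('pics/s2.png',cv2.resize(p[120:300,220:440,::-1],None,fx=3.3,fy=3.3))
"
```

```text
5.1 [0.6084 0.1071 0.082 ] F [-0.1 -0.5 -3.6] M [ 0.02 -0.18  0.02] w 0.0561 j [ 0.1   0.63  1.58  0.    0.93 -1.32]
shift [-0.0027  0.0002  0.004 ] turn -0.05 alt 179.9 j6 -75.9 yaw 81.5
```

View pics/s2.png

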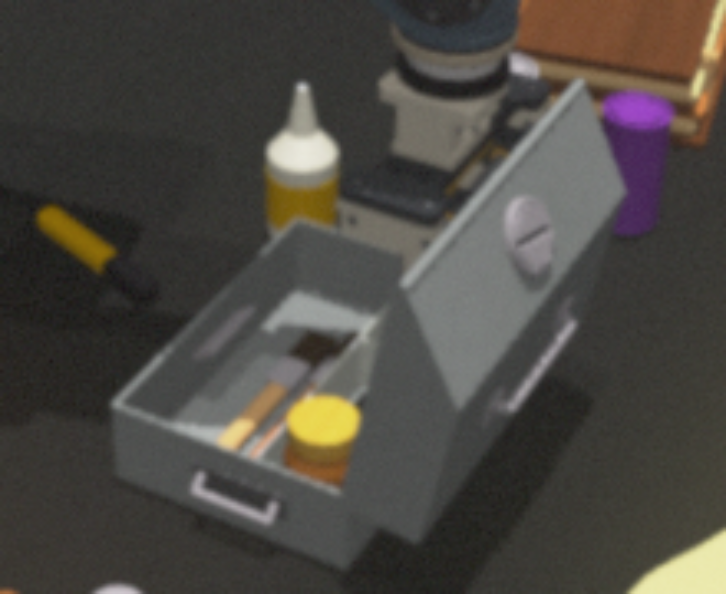

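The gripper is lowering the tin into the left cell, clear of the lid. The lock slot shows at (530,238) in the crop. I'll lower the last few mm and release.

>>> drive_tool:
  series:
    - [0.5,-0.0025,0,0.001,0]
    - [0.5,-0.0025,0,0.002,0]
    - [0.5,-0.0025,0,0.003,0]
    - [0.5,-0.0025,0,0.004,0]
    - [0.5,-0.0025,0,0.004,0]
    - [0.3,-0.0025,0,0.004,0]
    - [0.3,-0.0025,0,0.004,0]
    - [0.3,-0.0025,0,-0.02,0]
    - [0.3,-0.0025,0,-0.065,0]
    - [0.3,-0.0025,0,-0.11,0]

```text
time: 6.2
tcp_pos: [0.6071, 0.1043, 0.1921]
ee_rot: [[0.147, 0.989, -0.001], [0.989, -0.147, -0.0], [-0.0, -0.001, -1.0]]
force: [0.7, -0.0, 0.2]
width: 0.0651
```

```bash
python3 -c "
from h import *
st();plan([.5791,.376,.26],45)
p,d=bot.grab_frame('scene');P=cloud('scene',d);cv2.imwrite('pics/s3.png',p[:,:,::-1])
"
```

```text
6.2 [0.6071 0.1043 0.1921] F [ 0.7 -0.   0.2] M [ 0.1  -0.19 -0.04] w 0.0651 j [ 0.09  0.5   1.5  -0.    1.15 -1.33]
shift [ 0.2646 -0.0678 -0.0679] turn 36.53 alt -143.5 j6 -76.1 yaw 81.5
```

>>> drive_tool:
  series:
    - [0.3,0,0,-0.03,0]
    - [0,0.035,-0.01,-0.055,5]
    - [0,0.075,-0.02,-0.06,13]
    - [0,0.12,-0.03,-0.06,21]
    - [0,0.165,-0.042,-0.06,29]
    - [0,0.21,-0.053,-0.06,36.5]
    - [0,0.25,-0.064,-0.05,36.5]
    - [0,0.2646,-0.0678,-0.02,36.5]
    - [0,0.2646,-0.0678,0.0,36.5]
    - [0,0.2646,-0.0678,0.03,36.5]

```text
time: 7.25
tcp_pos: [0.5795, 0.3771, 0.1608]
ee_rot: [[0.706, 0.708, 0.002], [0.708, -0.706, 0.001], [0.002, 0.001, -1.0]]
force: [0.9, -0.3, 0.0]
width: 0.0929
```

```bash
python3 -c "
from h import *
st();plan([.5791,.376,.071],45)
"
```

```text
7.25 [0.5795 0.3771 0.1608] F [ 0.9 -0.3  0. ] M [ 0.01 -0.13 -0.07] w 0.0929 j [ 0.51  0.66  1.3  -0.    1.18 -0.28]
shift [-0.0013  0.0005  0.0898] turn 0.11 alt -179.9 j6 -15.9 yaw 45.1
```

>>> drive_tool:
  series:
    - [0,-0.001,0,0.03,0]
    - [0,-0.001,0,0.065,0]
    - [0,-0.001,0,0.09,0]
    - [0,-0.001,0,0.09,0]
    - [0.5,-0.001,0,0.09,0]
    - [0.5,-0.001,0,0.09,0]
    - [0.5,-0.001,0,0.09,0]
    - [0.5,-0.001,0,0.09,0]
    - [0.5,-0.001,0,0.09,0]
    - [0.5,-0.001,0,0.09,0]

```text
time: 8.25
tcp_pos: [0.5787, 0.3755, 0.0717]
ee_rot: [[0.707, 0.708, 0.0], [0.708, -0.707, 0.0], [0.0, 0.0, -1.0]]
force: [-0.9, -1.6, 4.3]
width: 0.0556
```

>>> drive_tool:
  series:
    - [0.5,0,0,-0.03,0]
    - [0.5,0,0,-0.07,0]
    - [0.5,0,0,-0.115,0]
    - [0.5,0,0,-0.16,0]
    - [0.5,0,0,-0.2,0]
    - [0.5,-0.02,0.01,-0.21,-8]
    - [0.5,-0.05,0.03,-0.21,-16]
    - [0.5,-0.08,0.055,-0.21,-24]
    - [0.5,-0.11,0.08,-0.21,-30]
    - [0.5,-0.14,0.1,-0.21,-36.5]

```text
time: 9.25
tcp_pos: [0.5499, 0.204, 0.2805]
ee_rot: [[0.143, 0.99, -0.001], [0.99, -0.143, -0.0], [-0.001, -0.001, -1.0]]
force: [0.9, -0.5, -4.1]
width: 0.0553
```

```bash
python3 -c "
from h import *
st();plan([.596,.0233,.25],81.6)
"
```

```text
9.25 [0.5499 0.204  0.2805] F [ 0.9 -0.5 -4.1] M [ 0.04 -0.23 -0.01] w 0.0553 j [ 0.28  0.36  1.48 -0.    1.3  -1.15]
shift [-0.1723  0.0715  0.0306] turn 0.19 alt -179.8 j6 -66.0 yaw 81.8
```

>>> drive_tool:
  series:
    - [0.5,-0.04,0.018,0,0]
    - [0.5,-0.085,0.036,0,0]
    - [0.5,-0.13,0.054,0,0]
    - [0.5,-0.16,0.067,0,0]
    - [0.5,-0.1723,0.0715,0.01,0]
    - [0.5,-0.1723,0.0715,0.03,0]
    - [0.5,-0.1723,0.0715,0.06,0]
    - [0.5,-0.1723,0.0715,0.08,0]
    - [0.5,-0.1723,0.0715,0.09,0]
    - [0.5,-0.1723,0.0715,0.09,0]

```text
time: 10.25
tcp_pos: [0.595, 0.0253, 0.1896]
ee_rot: [[0.147, 0.989, -0.003], [0.989, -0.147, 0.0], [-0.0, -0.003, -1.0]]
force: [0.1, -0.1, -4.4]
width: 0.0558
```

```bash
python3 -c "
from h import *
st();plan([.596,.0233,.0777],81.6)
"
```

```text
10.25 [0.595  0.0253 0.1896] F [ 0.1 -0.1 -4.4] M [ 0.01 -0.17 -0.02] w 0.0558 j [-0.04  0.46  1.56  0.    1.12 -1.46]
shift [-0.0018  0.0016  0.1119] turn -0.03 alt 180.0 j6 -83.6 yaw 81.6
```

>>> drive_tool:
  series:
    - [0.5,-0.0018,0.0016,0.02,0]
    - [0.5,-0.0018,0.0016,0.045,0]
    - [0.5,-0.0018,0.0016,0.07,0]
    - [0.5,-0.0018,0.0016,0.09,0]
    - [0.5,-0.0018,0.0016,0.1,0]
    - [0.5,-0.0018,0.0016,0.105,0]
    - [0.5,-0.0018,0.0016,0.108,0]
    - [0.5,-0.0018,0.0016,0.11,0]
    - [0.5,-0.0018,0.0016,0.111,0]
    - [0.5,-0.0018,0.0016,0.112,0]

```text
time: 11.25
tcp_pos: [0.5975, 0.0228, 0.0796]
ee_rot: [[0.147, 0.989, 0.001], [0.989, -0.147, -0.0], [0.0, 0.001, -1.0]]
force: [0.2, 0.1, -4.1]
width: 0.0552
```

```bash
python3 -c "
from h import *
st();plan([.596,.0233,.0777],81.6)
"
```

```text
11.25 [0.5975 0.0228 0.0796] F [ 0.2  0.1 -4.1] M [ 0.03 -0.19 -0.  ] w 0.0552 j [-0.04  0.6   1.63  0.    0.9  -1.46]
shift [ 0.0003 -0.0015  0.0019] turn -0.06 alt 179.9 j6 -83.8 yaw 81.5
```

>>> drive_tool:
  series:
    - [0.5,0,0,0.0005,0]
    - [0.5,0,0,0.001,0]
    - [0.5,0,0,0.0015,0]
    - [0.5,0,0,0.002,0]
    - [0.5,0,0,0.002,0]
    - [0.3,0,0,0.002,0]
    - [0.3,0,0,0.002,0]
    - [0.3,0,0,-0.02,0]
    - [0.3,0,0,-0.065,0]
    - [0.3,0,0,-0.115,0]

```text
time: 12.25
tcp_pos: [0.5965, 0.0228, 0.1945]
ee_rot: [[0.147, 0.989, -0.002], [0.989, -0.147, 0.0], [-0.0, -0.002, -1.0]]
force: [1.1, -0.2, -0.5]
width: 0.0645
```

```bash
python3 -c "
from h import *
st()
plan([.74,0.0,.32],81.6)
"
```

```text
12.25 [0.5965 0.0228 0.1945] F [ 1.1 -0.2 -0.5] M [ 0.04 -0.19 -0.  ] w 0.0645 j [-0.04  0.46  1.55  0.    1.13 -1.46]
shift [-0.0015  0.145  -0.1258] turn -0.06 alt 179.9 j6 -83.8 yaw 81.5
```

>>> drive_tool:
  series:
    - [1,0,0,-0.04,0]
    - [1,0.02,0,-0.085,0]
    - [1,0.05,0,-0.11,0]
    - [1,0.05,0.045,-0.11,0]
    - [1,0.05,0.09,-0.11,0]
    - [1,0.05,0.135,-0.11,0]
    - [1,0.05,0.135,-0.1,0]
    - [1,0.05,0.135,-0.06,0]
    - [1,0.05,0.135,-0.03,0]
    - [1,0.05,0.135,-0.03,0]

```text
time: 13.25
tcp_pos: [0.7358, 0.0525, 0.2191]
ee_rot: [[0.147, 0.989, -0.008], [0.989, -0.147, 0.0], [-0.001, -0.008, -1.0]]
force: [-0.7, 0.3, -0.6]
width: 0.0004
```

```bash
python3 - <<'E'
from h import *
st()
p,d=bot.grab_frame('scene');cv2.imwrite('pics/s4.png',cv2.resize(p[60:300,200:460,::-1],None,fx=2.5,fy=2.5))
o=bot.get_obs()
H=np.array([.6375,.0172]);xd=np.array([np.cos(np.radians(-8.4)),np.sin(np.radians(-8.4))])
f0=-(o['tcp_pos'][:2]-H)@xd*1000;z0=o['tcp_pos'][2]*1000;print('fwd',f0,z0)
for deg in range(100,-1,-10):
    a=np.radians(deg);f,h=168,16
    F=f*np.cos(a)-h*np.sin(a)-8;Z=67+f*np.sin(a)+h*np.cos(a);print(deg,'F',F.round(1),'Z',Z.round(1),'sy',round(-(F-f0)),'sz',round(z0-Z))
E
```

```text
13.25 [0.7358 0.0525 0.2191] F [-0.7  0.3 -0.6] M [ 0.03 -0.22 -0.04] w 0.0004 j [ 0.01  0.71  1.07  0.    1.37 -1.42]
fwd -93.25872733303952 222.6485412566277
100 F -52.9 Z 229.7 sy -40 sz -7
90 F -24.0 Z 235.0 sy -69 sz -12
80 F 5.4 Z 235.2 sy -99 sz -13
70 F 34.4 Z 230.3 sy -128 sz -8
60 F 62.1 Z 220.5 sy -155 sz 2
50 F 87.7 Z 206.0 sy -181 sz 17
40 F 110.4 Z 187.2 sy -204 sz 35
30 F 129.5 Z 164.9 sy -223 sz 58
20 F 144.4 Z 139.5 sy -238 sz 83
10 F 154.7 Z 111.9 sy -248 sz 111
0 F 160.0 Z 83.0 sy -253 sz 140
```

View pics/s4.png

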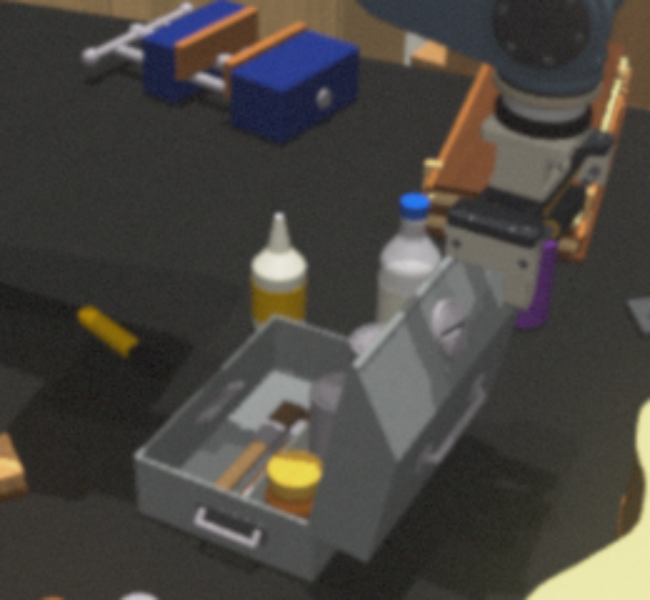

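>>> drive_tool:
  series:
    - [1,0,-0.025,-0.005,0]
    - [1,0,-0.045,-0.007,0]
    - [1,0,-0.06,-0.01,0]
    - [1,0,-0.08,-0.012,0]
    - [1,0,-0.1,-0.011,0]
    - [1,0,-0.12,-0.008,0]
    - [1,0,-0.14,-0.002,0]
    - [1,0,-0.16,0.006,0]
    - [1,0,-0.175,0.014,0]
    - [1,0,-0.185,0.02,0]

```text
time: 14.3
tcp_pos: [0.5553, 0.08, 0.2079]
ee_rot: [[0.147, 0.989, 0.005], [0.989, -0.147, 0.001], [0.001, 0.005, -1.0]]
force: [-2.8, 0.7, 8.9]
width: 0.0005
```

```bash
python3 - <<'E'
from h import *
st()
o=bot.get_obs()
H=np.array([.6375,.0172]);xd=np.array([np.cos(np.radians(-8.4)),np.sin(np.radians(-8.4))])
f0=-(o['tcp_pos'][:2]-H)@xd*1000;z0=o['tcp_pos'][2]*1000;print('fwd',f0,z0)
p,d=bot.grab_frame('scene');cv2.imwrite('pics/s5.png',cv2.resize(p[100:300,200:460,::-1],None,fx=2.5,fy=2.5))
E
```

```text
14.3 [0.5553 0.08   0.2079] F [-2.8  0.7  8.9] M [0.11 0.53 0.04] w 0.0005 j [ 0.06  0.38  1.64  0.    1.12 -1.36]
fwd 90.52410374621024 207.8844279903772
```

View pics/s5.png

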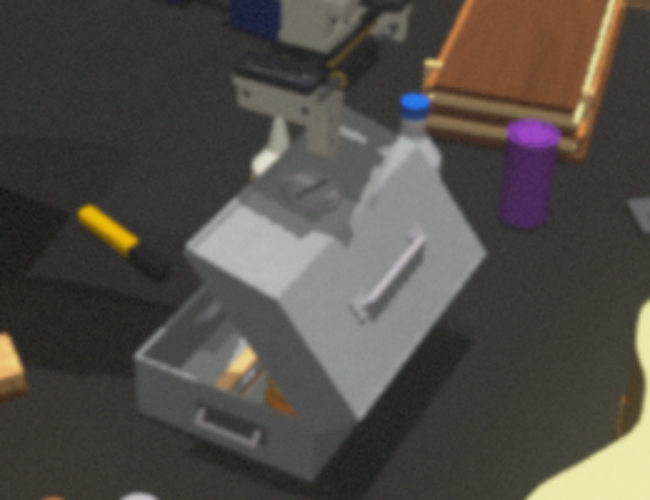

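>>> drive_tool:
  series:
    - [1,0,-0.015,0.014,0]
    - [1,0,-0.03,0.028,0]
    - [1,0,-0.044,0.042,0]
    - [1,0,-0.055,0.055,0]
    - [1,0,-0.065,0.069,0]
    - [1,0,-0.073,0.083,0]
    - [1,0,-0.079,0.096,0]
    - [1,0,-0.083,0.108,0]
    - [1,0,-0.085,0.116,0]
    - [1,0,-0.085,0.12,0]

```text
time: 15.35
tcp_pos: [0.4717, 0.0923, 0.085]
ee_rot: [[0.147, 0.989, 0.002], [0.989, -0.147, 0.0], [0.001, 0.002, -1.0]]
force: [-4.4, 0.5, 16.2]
width: 0.0003
```

```bash
python3 - <<'E'
from h import *
st()
o=bot.get_obs()
H=np.array([.6375,.0172]);xd=np.array([np.cos(np.radians(-8.4)),np.sin(np.radians(-8.4))])
f0=-(o['tcp_pos'][:2]-H)@xd*1000;z0=o['tcp_pos'][2]*1000;print('fwd',f0,z0)
E
```

```text
15.35 [0.4717 0.0923 0.085 ] F [-4.4  0.5 16.2] M [ 0.31  0.42 -0.01] w 0.0003 j [ 0.1   0.42  1.94  0.    0.78 -1.33]
fwd 175.02436812315443 85.00922665321607
```

>>> drive_tool:
  series:
    - [1,0,0,0.001,0]
    - [1,0,0,0.002,0]
    - [1,0,0,0.003,0]
    - [1,0,0,0.003,0]
    - [1,0,0,0.003,0]
    - [1,0,0,0.003,0]
    - [1,0,0,0.003,0]
    - [1,0,0,0.003,0]
    - [1,0,0,0.003,0]
    - [1,0,0,0.003,0]

```text
time: 16.35
tcp_pos: [0.4722, 0.0924, 0.0842]
ee_rot: [[0.147, 0.989, 0.003], [0.989, -0.147, 0.0], [0.001, 0.003, -1.0]]
force: [-12.6, 0.7, 34.3]
width: 0.0006
```

```bash
python3 - <<'E'
from h import *
st()
plan([.4192,-.3202,.25],-81.2)
E
```

```text
16.35 [0.4722 0.0924 0.0842] F [-12.6   0.7  34.3] M [-0.06  1.88 -0.06] w 0.0006 j [ 0.1   0.42  1.94  0.    0.77 -1.33]
shift [-0.4157  0.0087 -0.1661] turn -17.26 alt 162.7 j6 -76.0 yaw 81.5
```

>>> drive_tool:
  series:
    - [1,0,0,-0.02,0]
    - [1,0,0,-0.06,0]
    - [1,0,0,-0.11,5]
    - [0.5,0,0,-0.16,13]
    - [0,-0.03,0,-0.19,21]
    - [0,-0.07,0,-0.19,29]
    - [0,-0.11,0.002,-0.19,37]
    - [0,-0.155,0.003,-0.19,45]
    - [0,-0.2,0.004,-0.19,53]
    - [0,-0.245,0.005,-0.19,61]

```text
time: 17.35
tcp_pos: [0.4398, -0.1529, 0.2724]
ee_rot: [[0.938, 0.346, 0.002], [0.346, -0.938, -0.001], [0.002, 0.002, -1.0]]
force: [0.8, 0.4, -0.0]
width: 0.0517
```

```bash
python3 - <<'E'
from h import *
st()
plan([.4192,-.3202,.25],-81.2)
E
```

```text
17.35 [ 0.4398 -0.1529  0.2724] F [ 0.8  0.4 -0. ] M [-0.04 -0.14  0.01] w 0.0517 j [-0.43  0.14  1.79  0.    1.21 -0.79]
shift [-0.0772  0.1498  0.0225] turn -78.58 alt 101.4 j6 -45.1 yaw 20.2
```

>>> drive_tool:
  series:
    - [0,-0.01,0.018,0,8.5]
    - [0,-0.02,0.036,0,17]
    - [0,-0.03,0.056,0,25.5]
    - [0,-0.04,0.076,0,34]
    - [0,-0.05,0.096,0,42.5]
    - [0,-0.06,0.116,0,51]
    - [0,-0.07,0.136,0,59.5]
    - [0,-0.0772,0.1498,0,68]
    - [0,-0.0772,0.1498,0,76.5]
    - [0,-0.0772,0.1498,0,85]

```text
time: 18.35
tcp_pos: [0.4203, -0.3191, 0.2721]
ee_rot: [[0.425, -0.905, 0.001], [-0.905, -0.425, -0.001], [0.001, -0.001, -1.0]]
force: [0.5, -0.1, -0.1]
width: 0.0931
```

```bash
python3 - <<'E'
from h import *
st()
plan([.4192,-.3202,.106],-81.2)
for n in('scene','top'):
    p,d=bot.grab_frame(n);cv2.imwrite(f'pics/{n}6.png',p[:,:,::-1]);np.save(f'pics/{n}6.npy',d)
t=cv2.imread('pics/top6.png')[160:310,245:395];s=cv2.imread('pics/scene6.png')[160:310,230:420]
cv2.imwrite('pics/c6.png',np.hstack([cv2.resize(t,(400,400),interpolation=2),cv2.resize(s,(400,400),interpolation=2)]))
E
```

```text
18.35 [ 0.4203 -0.3191  0.2721] F [ 0.5 -0.1 -0.1] M [-0.01  0.   -0.03] w 0.0931 j [-0.74  0.26  1.64 -0.    1.24  0.39]
shift [0.0003 0.0015 0.1661] turn 16.34 alt -163.7 j6 22.6 yaw -64.9
```

View pics/c6.png

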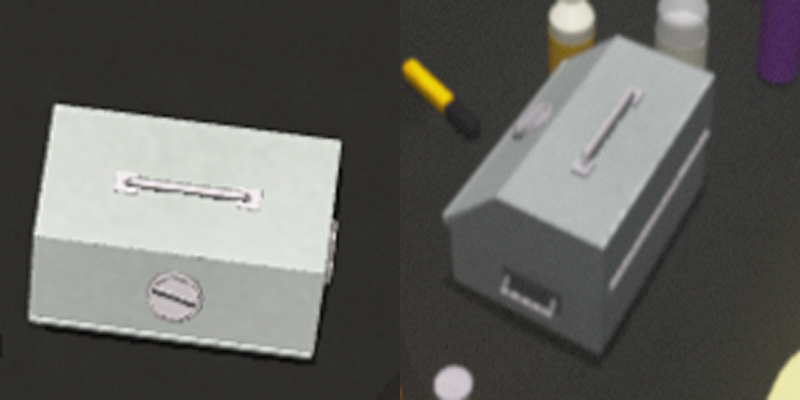

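```bash
python3 - <<'E'
from h import *
d=np.load('pics/top6.npy');P=cloud('top',d);im=cv2.imread('pics/top6.png');g=cv2.cvtColor(im,6)
u0,v0=310,271
def fit(s):
    c=s.mean(0);n=np.linalg.svd(s-c)[2][2];n*=np.sign(n[2]);return c,n
m=np.zeros((480,640),bool);m[256:286,265:300]=1;m[262:290,324:360]=1
s=P[m];s=s[np.isfinite(s[:,0])];
a=np.radians(-8.4);xd=np.array([np.cos(a),np.sin(a)]);H=np.array([.6375,.0172])
f=-(s[:,:2]-H)@xd;s=s[(f>.128)&(f<.178)]
c,n=fit(s)
for _ in range(3):
    r=(s-c)@n;k=abs(r)<.003;c,n=fit(s[k])
print('slope n',n,'tilt',np.degrees(np.arccos(n[2])),'yaw',np.degrees(np.arctan2(-n[1],-n[0])),len(s),k.sum())
# height above slope near head
w=P[255:288,293:328].reshape(-1,3);h=(w-c)@n;q=w[(h>.004)&(h<.013)]
print('head pts',len(q),'med h',np.median((q-c)@n))
# in-plane coords
ux=np.array([xd[0],xd[1],0]);ux-=ux@n*n;ux/=np.linalg.norm(ux);uy=np.cross(n,ux)
cc,rad=cv2.minEnclosingCircle(np.float32(np.c_[(q-c)@ux,(q-c)@uy]));ctr=c+cc[0]*ux+cc[1]*uy+.008*n
print('head centre (face)',ctr,'r',rad)
# dark slot: rays onto face plane
big=cv2.resize(g,None,fx=4,fy=4,interpolation=cv2.INTER_CUBIC)
vv,uu=np.mgrid[255*4:288*4,293*4:328*4];uv=np.c_[(uu.ravel()+.5)/4-.5,(vv.ravel()+.5)/4-.5]
o,r=rays('top',uv);X=o+r*(((c+.008*n-o)@n)/(r@n))[:,None]
L=np.c_[(X-ctr)@ux,(X-ctr)@uy]*1000;val=big[255*4:288*4,293*4:328*4].ravel()
k=(np.hypot(*L.T)<18)&(val<110);print('dark',k.sum(),'min',val.min())
q=L[k];mm=q.mean(0);v=np.linalg.svd(q-mm)[2][0];print('slot mid mm(ux,uy)',mm,'dir angle from uy deg (cw +)',np.degrees(np.arctan2(v[0]*np.sign(v[1]),abs(v[1]))),'spread',(q-mm).std(0))
# head bright disc by edge
k2=(np.hypot(*L.T)<32);print('expected floor centre', np.r_[H-.1513*xd,.0957])
F=ctr-.006*n;print('slot floor est',F, 'slot-line-based mid',ctr+(mm[0]*ux+mm[1]*uy)/1000)
E
```

```text
slope n [-0.61174047  0.09343242  0.78552147] tilt 38.231066701024346 yaw -8.683798216984014 1639 1172
head pts 319 med h 0.006676041229263922
head centre (face) [0.48307897 0.03699333 0.10362436] r 0.05738290399312973
dark 259 min 6
slot mid mm(ux,uy) [0.17039052 0.27569816] dir angle from uy deg (cw +) 14.486017537748724 spread [ 2.82220128 10.33204488]
expected floor centre [0.4878231  0.03930236 0.0957    ]
slot floor est [0.48674941 0.03643274 0.09891124] slot-line-based mid [0.48325171 0.03724692 0.10372873]
```

>>> drive_tool:
  series:
    - [0,0,0.0015,0.03,8]
    - [0,0,0.0015,0.06,16.3]
    - [0,0,0.0015,0.08,16.3]
    - [0,0,0.0015,0.09,16.3]
    - [0,0,0.0015,0.09,16.3]
    - [0,0,0.0015,0.09,16.3]
    - [0,0,0.0015,0.09,16.3]
    - [0,0,0.0015,0.09,16.3]
    - [0,0,0.0015,0.09,16.3]
    - [0,0,0.0015,0.09,16.3]

```text
time: 19.45
tcp_pos: [0.4189, -0.319, 0.1814]
ee_rot: [[0.161, -0.987, 0.0], [-0.987, -0.161, -0.0], [0.0, -0.0, -1.0]]
force: [0.6, 0.5, 0.2]
width: 0.0928
```

```bash
python3 - <<'E'
from h import *
plan([.4192,-.3202,.106],-81.2)
im=cv2.imread('pics/top6.png');g=cv2.cvtColor(im,6)
a=np.radians(-8.4);xd=np.array([np.cos(a),np.sin(a),0]);t=np.radians(37.1)
n=np.array([-np.sin(t)*xd[0],-np.sin(t)*xd[1],np.cos(t)]);ux=np.array([np.cos(t)*xd[0],np.cos(t)*xd[1],np.sin(t)]);uy=np.cross(n,ux)
d=np.load('pics/top6.npy');P=cloud('top',d)
H=np.array([.6375,.0172,.067])
# lid lateral & lip extents from depth: slope points
Lc=(P-H)@np.array([-np.sin(a),np.cos(a),0]);Fc=-(P-H)@xd;Z=P[...,2]
k=(Z>.05)&(Z<.14)&(Fc>0)&(Fc<.2)&(abs(Lc)<.15)
for lo,hi in((.02,.06),(.06,.1),(.13,.15),(.15,.17)):
    q=k&(Fc>lo)&(Fc<hi)&(Z>.075);print('lat extents',lo,np.percentile(Lc[q],[.5,99.5]).round(4),'z',np.median(Z[q]).round(4))
q=k&(abs(Lc)<.1)&(Z>.066);print('lip fwd max',np.percentile(Fc[q],[98,99.5]))
q=k&(Fc>.135)&(Fc<.17)&(abs(Lc)>.04)&(abs(Lc)<.12);print('slope line: h at f=151.3', np.polyval(np.polyfit(Fc[q]-.1513,Z[q],1),0),np.polyfit(Fc[q]-.1513,Z[q],1))
# front face plane: face centre through expected
C0=H-.1513*xd+[0,0,.0287]+.008*n
S=8;y0,y1,x0,x1=250,292,288,334
big=cv2.resize(im[y0:y1,x0:x1],None,fx=S,fy=S,interpolation=cv2.INTER_CUBIC);bg=cv2.cvtColor(big,6)
vv,uu=np.mgrid[:bg.shape[0],:bg.shape[1]];uv=np.c_[(uu.ravel()+.5)/S-.5+x0,(vv.ravel()+.5)/S-.5+y0]
o,r=rays('top',uv);X=o+r*(((C0-o)@n)/(r@n))[:,None];A=((X-C0)@ux*1000).reshape(bg.shape);B=((X-C0)@uy*1000).reshape(bg.shape)
cs=cv2.findContours(((bg<115)*255).astype(np.uint8),cv2.RETR_LIST,cv2.CHAIN_APPROX_NONE)[0]
for c in cs:
    if cv2.contourArea(c)>500:
        i=c[:,0,1],c[:,0,0];r=cv2.minAreaRect(np.float32(np.c_[A[i],B[i]]));print('dark',cv2.contourArea(c),r)
print('C0 face',C0)
E
```

```text
shift [ 0.0012 -0.0001  0.0754] turn 0.46 alt -179.5 j6 38.4 yaw -80.7
lat extents 0.02 [-0.1304  0.1272] z 0.1227
lat extents 0.06 [-0.1305  0.1273] z 0.1226
lat extents 0.13 [-0.1302  0.1274] z 0.1068
lat extents 0.15 [-0.1301  0.1269] z 0.0915
lip fwd max [0.18429746 0.18708271]
slope line: h at f=151.3 0.0969112437399481 [-0.75912386  0.09691124]
dark 11914.0 ((-42.762977600097656, -6.231742858886719), (19.680721282958984, 111.56108093261719), 8.509358406066895)
dark 1196.0 ((1.2619624137878418, -0.5768527984619141), (40.37052917480469, 4.5721635818481445), 75.69796752929688)
C0 face [0.4830492  0.04000731 0.10208067]
```

>>> drive_tool:
  series:
    - [0,0.001,0,0.03,0.4]
    - [0,0.001,0,0.06,0.4]
    - [0,0.001,0,0.08,0.4]
    - [0,0.001,0,0.0884,0.4]
    - [0,0.001,0,0.0884,0.4]
    - [0.9,0.001,0,0.0884,0.4]
    - [0.9,0.001,0,0.0884,0.4]
    - [0.9,0.001,0,0.0884,0.4]
    - [0.9,0.001,0,0.0884,0.4]
    - [0.9,0.001,0,0.0884,0.4]
  squeeze: 60

```text
time: 20.45
tcp_pos: [0.4191, -0.3201, 0.093]
ee_rot: [[0.154, -0.988, 0.0], [-0.988, -0.154, -0.0], [0.0, -0.0, -1.0]]
force: [0.4, -0.5, 0.5]
width: 0.058
```

```bash
python3 -c "
from h import *
st();plan([.4192,-.3202,.093],-81.2)"
```

```text
20.45 [ 0.4191 -0.3201  0.093 ] F [ 0.4 -0.5  0.5] M [ 0.05 -0.04 -0.06] w 0.058 j [-0.74  0.48  1.82 -0.    0.85  0.68]
shift [ 0.0002 -0.0001  0.    ] turn 0.04 alt -180.0 j6 38.7 yaw -81.2
```

>>> drive_tool:
  series:
    - [0.9,0,0,0,0]
    - [0.9,0,0,0,0]
    - [0.9,0,0,0,0]
    - [0.9,0,0,0,0]
    - [0.9,0,0,0,0]
    - [0.9,0,0,0,0]
    - [0.9,0,0,0,0]
    - [0.9,0,0,-0.005,0]
    - [0.9,0,0,-0.015,0]
    - [0.9,0,0,-0.03,0]

```text
time: 21.45
tcp_pos: [0.4187, -0.3197, 0.1231]
ee_rot: [[0.154, -0.988, -0.001], [-0.988, -0.154, 0.001], [-0.001, 0.001, -1.0]]
force: [0.3, 0.7, -1.0]
width: 0.024
```

```bash
python3 -c "
from h import *
st();print(bot.get_obs()['ee_rot'].round(3))"
```

```text
21.45 [ 0.4187 -0.3197  0.1231] F [ 0.3  0.7 -1. ] M [-0.01  0.04  0.02] w 0.024 j [-0.74  0.43  1.8   0.    0.91  0.68]
[[ 0.154 -0.988 -0.001]
 [-0.988 -0.154  0.001]
 [-0.001  0.001 -1.   ]]
```

>>> drive_tool:
  series:
    - [0.9,0,0,-0.03,0]
    - [0.9,0,0,-0.065,0]
    - [0.9,0,0,-0.098,0]
    - [0.9,-0.03,-0.01,-0.098,-6]
    - [0.9,-0.065,-0.022,-0.098,-12]
    - [0.9,-0.105,-0.036,-0.098,-20]
    - [0.9,-0.15,-0.052,-0.098,-28]
    - [0.9,-0.195,-0.068,-0.098,-36]
    - [0.9,-0.24,-0.083,-0.098,-44]
    - [0.9,-0.28,-0.098,-0.098,-52]

```text
time: 22.45
tcp_pos: [0.4726, -0.0261, 0.2217]
ee_rot: [[0.876, -0.482, 0.001], [-0.482, -0.876, -0.0], [0.001, -0.0, -1.0]]
force: [1.6, -0.4, -1.1]
width: 0.0238
```

```bash
python3 -c "
from h import *
st();plan([.4839,.0393,.221],-19.9)"
```

```text
22.45 [ 0.4726 -0.0261  0.2217] F [ 1.6 -0.4 -1.1] M [-0.11 -0.13  0.05] w 0.0238 j [-0.15  0.21  1.84  0.    1.1   0.35]
shift [-0.0216 -0.0627  0.0007] turn -8.91 alt 171.1 j6 20.0 yaw -28.8
```

>>> drive_tool:
  series:
    - [0.9,-0.007,-0.02,0,-4]
    - [0.9,-0.015,-0.042,0,-8.9]
    - [0.9,-0.02,-0.058,0,-8.9]
    - [0.9,-0.0216,-0.0627,0,-8.9]
    - [0.9,-0.0216,-0.0627,0.005,-8.9]
    - [0.9,-0.0216,-0.0627,0.01,-8.9]
    - [0.9,-0.0216,-0.0627,0.012,-8.9]
    - [0.9,-0.0216,-0.0627,0.012,-8.9]
    - [0.9,-0.0216,-0.0627,0.012,-8.9]
    - [0.9,-0.0216,-0.0627,0.012,-8.9]

```text
time: 23.45
tcp_pos: [0.4845, 0.0368, 0.2089]
ee_rot: [[0.938, -0.347, 0.0], [-0.347, -0.938, -0.0], [0.0, -0.0, -1.0]]
force: [1.0, -0.2, -1.3]
width: 0.024
```

```bash
python3 - <<'E'
from h import *
st();plan([.4839,.0393,.206],-19.9)
o=bot.get_obs();tip=o['tcp_pos']-[0,0,.081]
C=np.array([.4839,.0393,.1028])
for n in('scene','top'):
    p,d=bot.grab_frame(n);cv2.imwrite(f'pics/{n}7.png',p[:,:,::-1]);np.save(f'pics/{n}7.npy',d)
    print(n,'tip px',proj(n,tip),'lock',proj(n,C))
s=cv2.imread('pics/scene7.png');u,v=proj('scene',tip)[0].astype(int)
cv2.imwrite('pics/c7.png',cv2.resize(s[v-50:v+50,u-66:u+66],(792,600),interpolation=2))
print(u,v)
E
```

```text
23.45 [0.4845 0.0368 0.2089] F [ 1.  -0.2 -1.3] M [-0.06 -0.1  -0.01] w 0.024 j [-0.02  0.25  1.82 -0.    1.07  0.33]
shift [-0.0015 -0.0021  0.0029] turn -0.38 alt 179.6 j6 19.1 yaw -20.3
scene tip px [[293.23532013 195.31763034]] lock [[293.5362008  203.46686363]]
top tip px [[310.37058145 269.58616037]] lock [[309.5741612  271.56927487]]
293 195
```

View pics/c7.png

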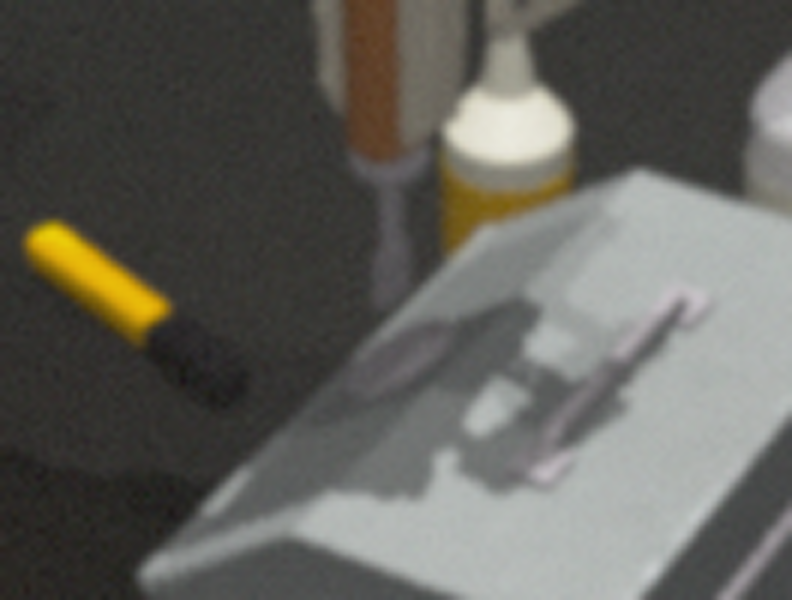

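```bash
python3 - <<'E'
from h import *
d=np.load('pics/scene7.npy');P=cloud('scene',d);o=bot.get_obs();t=o['tcp_pos'];R=o['ee_rot']
w=P[160:205,275:310].reshape(-1,3);q=(w-t)
k=(np.abs(q[:,0])<.03)&(np.abs(q[:,1])<.03)&(w[:,2]>.12)&(w[:,2]<.20)
for lo,hi in((.128,.138),(.138,.148),(.155,.175),(.187,.197)):
    m=k&(w[:,2]>lo)&(w[:,2]<hi)
    if m.sum()>2:print(lo,hi,m.sum(),'mean off',q[m].mean(0).round(4),'tool',(q[m].mean(0)@R).round(4),'std',q[m].std(0).round(4))
v=-cam('scene')[2][:3,2];print('cam dir',v.round(2))
# image row-wise centres of bright/metal vs dark in scene
im=cv2.imread('pics/scene7.png').astype(int)
for r in range(176,198):print(r,im[r,284:302].sum(1)//3)
E
```

```text
0.128 0.138 18 mean off [-0.0025 -0.0036 -0.0745] tool [-0.0012  0.0043  0.0745] std [0.002  0.006  0.0024]
0.138 0.148 22 mean off [-0.0024 -0.0037 -0.0652] tool [-0.001   0.0043  0.0652] std [0.002  0.0057 0.0028]
0.155 0.175 31 mean off [-0.0013 -0.0054 -0.0442] tool [0.0006 0.0055 0.0442] std [0.0022 0.0028 0.0061]
0.187 0.197 33 mean off [ 0.0023 -0.0104 -0.0142] tool [0.0058 0.009  0.0142] std [0.0073 0.0059 0.0017]
cam dir [-0.27  0.73 -0.63]
176 [54 52 53 56 59 66 78 85 83 75 67 62 59 52 54 56 61 69]
177 [55 56 54 50 59 62 77 84 86 80 65 57 56 58 59 58 57 65]
178 [53 53 52 55 50 61 75 84 84 80 68 57 50 55 57 59 66 65]
179 [54 56 54 56 54 61 74 87 86 78 67 56 56 55 56 58 64 70]
180 [54 57 55 54 55 58 77 86 86 80 66 56 54 57 57 55 60 69]
181 [57 56 54 56 55 60 72 84 88 79 69 56 57 58 56 54 64 67]
182 [53 55 56 56 55 56 77 86 87 76 65 57 57 54 54 55 61 63]
183 [55 55 56 52 58 61 72 85 86 82 69 57 59 58 55 57 61 68]
184 [51 53 57 57 54 62 70 85 85 82 74 64 58 57 54 54 62 69]
185 [54 58 57 52 53 57 73 85 89 86 77 69 58 56 55 56 62 69]
186 [53 54 56 50 56 63 76 85 91 87 81 68 56 55
[... 153 characters left out ...]
89 [ 54  56  58  59  59  75  81  84  83  81  75  69  58  56  60  68  94 121]
190 [ 52  55  54  56  63  76  79  84  81  82  81  69  61  59  70  91 120 134]
191 [ 58  49  55  56  60  74  79  81  81  85  81  66  64  65  93 119 129 137]
192 [ 55  56  59  59  60  72  84  83  84  82  80  74  71  97 117 134 133 129]
193 [ 58  53  52  55  63  76  81  85  81  80  77  75  93 119 133 135 131 129]
194 [ 53  51  57  56  63  75  82  83  81  75  77  96 120 134 136 129 127 127]
195 [ 60  55  59  58  62  73  79  76  75  74  95 118 132 135 130 128 129 129]
196 [ 57  55  53  56  60  65  71  71  75  92 119 133 135 130 127 127 127 127]
197 [ 53  50  58  54  55  61  59  69  92 116 132 132 129 122 120 118 121 120]
```

```bash
python3 - <<'E'
from h import *
S=cloud('scene',np.load('pics/scene0.npy'));T=cloud('top',np.load('pics/top0.npy'))
S7=cloud('scene',np.load('pics/scene7.npy'));T7=cloud('top',np.load('pics/top7.npy'))
def c(P,x,y,r,zl,zh):
    w=P.reshape(-1,3);m=(np.hypot(w[:,0]-x,w[:,1]-y)<r)&(w[:,2]>zl)&(w[:,2]<zh);q=np.float32(w[m][:,:2]);return np.round(cv2.minAreaRect(q)[0],4),m.sum(),np.median(w[m][:,2]).round(4)
for nm,a in dict(purple=(.693,.356,.045,.097,.108),tinB=(.451,.362,.045,.097,.108),awl=(.4917,-.319,.03,.115,.14),chis=(.564,-.32,.03,.15,.18),drv=(.419,-.32,.03,.163,.18),rack=(.492,-.32,.15,.070,.078)).items(): print(nm,'top',*c(T,*a),'scene',*c(S,*a))
im=cv2.imread('pics/scene7.png');
# lid flat top in both (frame 7/6)
T6=cloud('top',np.load('pics/top6.npy'));S6=cloud('scene',np.load('pics/scene6.npy'))
a=(.57,.03,.2,.1185,.126);print('lidtop',c(T6,*a),c(S6,*a))
E
```

```text
purple top [0.6924 0.3563] 322 0.1018 scene [0.6903 0.3538] 216 0.1026
tinB top [0.4513 0.3621] 382 0.1022 scene [0.4471 0.3602] 204 0.1019
awl top [ 0.4914 -0.3187] 160 0.1295 scene [ 0.4903 -0.3254] 259 0.1277
chis top [ 0.5634 -0.3216] 147 0.1591 scene [ 0.5617 -0.3221] 240 0.1593
drv top [ 0.4192 -0.3202] 117 0.169 scene [ 0.4178 -0.3238] 163 0.169
rack top [ 0.4918 -0.3211] 1434 0.0746 scene [ 0.4889 -0.3224] 2327 0.0754
lidtop (array([0.5751, 0.0621]), np.int64(4421), np.float64(0.1222)) (array([0.5752, 0.059 ]), np.int64(4012), np.float64(0.122))
```

```bash
python3 -c "
from h import *
st();plan([.4855,.0391,.189],-19.9)"
```

```text
23.55 [0.4845 0.037  0.2089] F [ 0.2 -0.3 -1.3] M [ 0.01 -0.09  0.05] w 0.0239 j [-0.02  0.25  1.82 -0.    1.07  0.33]
shift [ 0.0002 -0.0024  0.0199] turn -0.36 alt 179.6 j6 19.1 yaw -20.3
```

>>> drive_tool:
  series:
    - [0.9,0.0002,-0.0024,0,-0.3]
    - [0.9,0.0002,-0.0024,0.005,-0.3]
    - [0.9,0.0002,-0.0024,0.01,-0.3]
    - [0.9,0.0002,-0.0024,0.015,-0.3]
    - [0.9,0.0002,-0.0024,0.02,-0.3]
    - [0.9,0.0002,-0.0024,0.02,-0.3]
    - [0.9,0.0002,-0.0024,0.02,-0.3]
    - [0.9,0.0002,-0.0024,0.02,-0.3]
    - [0.9,0.0002,-0.0024,0.02,-0.3]
    - [0.9,0.0002,-0.0024,0.02,-0.3]

```text
time: 24.55
tcp_pos: [0.4856, 0.0392, 0.1889]
ee_rot: [[0.94, -0.341, 0.0], [-0.341, -0.94, 0.0], [0.0, -0.0, -1.0]]
force: [-0.1, 0.5, -1.8]
width: 0.0239
```

```bash
python3 -c "
from h import *
st();plan([.4855,.0391,.1813],-19.9)"
```

```text
24.55 [0.4856 0.0392 0.1889] F [-0.1  0.5 -1.8] M [-0.05 -0.05 -0.02] w 0.0239 j [-0.01  0.27  1.84  0.    1.03  0.33]
shift [-0.      0.0002  0.0076] turn -0.06 alt 179.9 j6 19.1 yaw -20.0
```

>>> drive_tool:
  series:
    - [0.9,0,0,0.001,0]
    - [0.9,0,0,0.002,0]
    - [0.9,0,0,0.003,0]
    - [0.9,0,0,0.004,0]
    - [0.9,0,0,0.005,0]
    - [0.9,0,0,0.005,0]
    - [0.9,0,0,0.005,0]
    - [0.9,0,0,0.005,0]
    - [0.9,0,0,0.005,0]
    - [0.9,0,0,0.005,0]

```text
time: 25.55
tcp_pos: [0.4861, 0.0393, 0.186]
ee_rot: [[0.94, -0.341, 0.002], [-0.341, -0.94, -0.0], [0.002, -0.001, -1.0]]
force: [-7.3, -0.6, 25.2]
width: 0.0239
```

>>> drive_tool:
  series:
    - [0.9,0,0,0.0005,0]
    - [0.9,0,0,0.001,0]
    - [0.9,0,0,0.0015,0]
    - [0.9,0,0,0.002,0]
    - [0.9,0,0,0.0025,0]
    - [0.9,0,0,0.0025,0]
    - [0.9,0,0,0.0025,0]
    - [0.9,0,0,0.0025,0]
    - [0.9,0,0,0.0025,0]
    - [0.9,0,0,0.0025,0]

```text
time: 26.55
tcp_pos: [0.4864, 0.0393, 0.1854]
ee_rot: [[0.94, -0.341, 0.003], [-0.341, -0.94, -0.0], [0.003, -0.001, -1.0]]
force: [-15.2, 0.3, 47.7]
width: 0.024
```

```bash
python3 -c "
from h import *
st();plan([.4855,.0391,.1813],-19.9)"
```

```text
26.55 [0.4864 0.0393 0.1854] F [-15.2   0.3  47.7] M [0.08 3.71 0.07] w 0.024 j [-0.01  0.28  1.85  0.    1.02  0.33]
shift [-0.0008  0.0005  0.0041] turn -0.05 alt 180.0 j6 19.1 yaw -19.9
```

>>> drive_tool:
  series:
    - [0.9,0,0,-0.0015,0]
    - [0.9,0,0,-0.0035,0]
    - [0.9,-0.0005,0,-0.0035,0]
    - [0.9,-0.001,0,-0.0035,0]
    - [0.9,-0.0015,0,-0.0035,0]
    - [0.9,-0.0015,0,-0.0035,0]
    - [0.9,-0.0015,0,-0.0035,0]
    - [0.9,-0.0015,0,-0.0035,0]
    - [0.9,-0.0015,0,-0.0035,0]
    - [0.9,-0.0015,0,-0.0035,0]

```text
time: 27.55
tcp_pos: [0.4839, 0.0398, 0.1846]
ee_rot: [[0.94, -0.341, -0.001], [-0.341, -0.94, 0.0], [-0.001, 0.0, -1.0]]
force: [-0.6, 0.2, -2.2]
width: 0.024
```

>>> drive_tool:
  series:
    - [0.9,-0.0003,0,0,0]
    - [0.9,-0.0006,0,0,0]
    - [0.9,-0.0009,0,0,0]
    - [0.9,-0.0012,0,0,0]
    - [0.9,-0.0015,0,0,0]
    - [0.9,-0.0015,0,0,0]
    - [0.9,-0.0015,0,0,0]
    - [0.9,-0.0015,0,0,0]
    - [0.9,-0.0015,0,0,0]
    - [0.9,-0.0015,0,0,0]

```text
time: 28.55
tcp_pos: [0.4827, 0.0403, 0.1847]
ee_rot: [[0.94, -0.341, -0.0], [-0.341, -0.94, 0.0], [-0.0, -0.0, -1.0]]
force: [0.5, 0.1, -2.1]
width: 0.0236
```

>>> drive_tool:
  series:
    - [0.9,0.0008,0,0,0]
    - [0.9,0.0015,0,0,0]
    - [0.9,0.0015,0,0.0005,0]
    - [0.9,0.0015,0,0.001,0]
    - [0.9,0.0015,0,0.0015,0]
    - [0.9,0.0015,0,0.002,0]
    - [0.9,0.0015,0,0.0025,0]
    - [0.9,0.0015,0,0.0025,0]
    - [0.9,0.0015,0,0.0025,0]
    - [0.9,0.0015,0,0.0025,0]

```text
time: 29.55
tcp_pos: [0.4839, 0.0398, 0.1822]
ee_rot: [[0.94, -0.341, -0.0], [-0.341, -0.94, 0.0], [-0.0, 0.0, -1.0]]
force: [-2.3, 1.2, -1.5]
width: 0.0239
```

>>> drive_tool:
  series:
    - [0.9,0,0,0.0005,0]
    - [0.9,0,0,0.001,0]
    - [0.9,0,0,0.0015,0]
    - [0.9,0,0,0.002,0]
    - [0.9,0,0,0.0025,0]
    - [0.9,0,0,0.0025,0]
    - [0.9,0,0,0.0025,0]
    - [0.9,0,0,0.0025,0]
    - [0.9,0,0,0.0025,0]
    - [0.9,0,0,0.0025,0]

```text
time: 30.55
tcp_pos: [0.484, 0.0398, 0.1797]
ee_rot: [[0.94, -0.341, -0.0], [-0.341, -0.94, 0.0], [-0.0, 0.0, -1.0]]
force: [-4.6, 1.8, -1.0]
width: 0.0234
```

>>> drive_tool:
  series:
    - [0.9,0,0,0.0005,0]
    - [0.9,0,0,0.001,0]
    - [0.9,0,0,0.0015,0]
    - [0.9,0,0,0.0015,0]
    - [0.9,0,0,0.0015,0]
    - [0.9,0,0,0.0015,0]
    - [0.9,0,0,0.0015,0]
    - [0.9,0,0,0.0015,0]
    - [0.9,0,0,0.0015,0]
    - [0.9,0,0,0.0015,0]

```text
time: 31.55
tcp_pos: [0.484, 0.0398, 0.1784]
ee_rot: [[0.94, -0.341, -0.0], [-0.341, -0.94, 0.0], [-0.0, -0.0, -1.0]]
force: [-4.2, 0.6, 3.3]
width: 0.0237
```

```bash
python3 - <<'E'
from h import *
st()
p,d=bot.grab_frame('scene');s=p[:,:,::-1].copy();cv2.imwrite('pics/scene8.png',s)
cv2.imwrite('pics/c8.png',cv2.resize(s[150:240,240:360],(800,600),interpolation=2))
E
```

```text
31.55 [0.484  0.0398 0.1784] F [-4.2  0.6  3.3] M [ 0.47  1.31 -0.03] w 0.0237 j [-0.01  0.28  1.86  0.    1.    0.33]
```

View pics/c8.png

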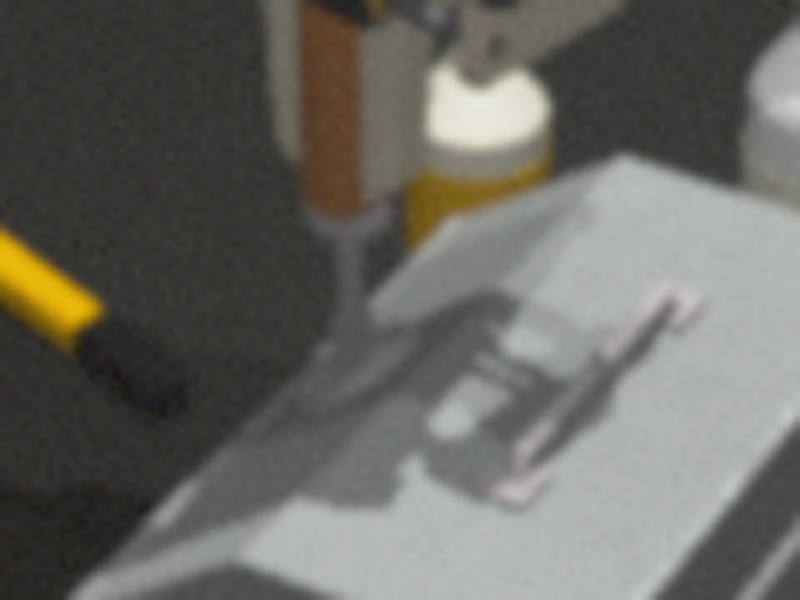

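The blade is seated in the slot at about (355,360) in the crop. I'll turn it slowly, raising it slightly as the slot tilts.

>>> drive_tool:
  series:
    - [0.9,0,0,-0.0003,3.5]
    - [0.9,0,0,-0.0007,7]
    - [0.9,0,0,-0.0011,10.5]
    - [0.9,0,0,-0.0015,14]
    - [0.9,0,0,-0.0018,17.5]
    - [0.9,0,0,-0.0021,21]
    - [0.9,0,0,-0.0024,24.5]
    - [0.9,0,0,-0.0027,28]
    - [0.9,0,0,-0.003,31.5]
    - [0.9,0,0,-0.0033,35]

```text
time: 32.6
tcp_pos: [0.4824, 0.0405, 0.1805]
ee_rot: [[0.572, -0.82, -0.005], [-0.82, -0.572, 0.002], [-0.004, 0.003, -1.0]]
force: [-7.3, 7.3, -5.6]
width: 0.0233
```

```bash
python3 -c "
from h import *
st();plan([.484,.0398,.1784],-19.9)"
```

```text
32.6 [0.4824 0.0405 0.1805] F [-7.3  7.3 -5.6] M [1.71 2.14 0.1 ] w 0.0233 j [-0.01  0.28  1.86  0.    1.01  0.95]
shift [ 0.0015 -0.001   0.002 ] turn -35.21 alt 144.8 j6 54.3 yaw -55.1
```

>>> drive_tool:
  series:
    - [0.9,0.0004,-0.0004,-0.0005,3]
    - [0.9,0.0008,-0.0008,-0.001,6]
    - [0.9,0.0011,-0.0012,-0.0015,10]
    - [0.9,0.0014,-0.0015,-0.002,14]
    - [0.9,0.0017,-0.0018,-0.0024,18]
    - [0.9,0.002,-0.0021,-0.0028,21.5]
    - [0.9,0.0022,-0.0024,-0.0032,25]
    - [0.9,0.0024,-0.0026,-0.0036,28.5]
    - [0.9,0.0026,-0.0028,-0.004,32]
    - [0.9,0.0027,-0.0029,-0.0043,35]

```text
time: 33.6
tcp_pos: [0.4849, 0.0407, 0.1841]
ee_rot: [[-0.002, -1.0, -0.008], [-1.0, 0.002, 0.003], [-0.003, 0.008, -1.0]]
force: [-11.7, 11.4, -5.2]
width: 0.0241
```

```bash
python3 -c "
from h import *
st();plan([.487,.0392,.1845],-98.4)
o=bot.get_obs();t=o['tcp_pos']-[0,0,.081];C=np.array([.4839,.0393,.1028]);n=np.array([-.597,.088,.798]);xd=np.array([.989,-.146,0]);print('e',(C-t)@n,'up',(t-C)@xd,'lat',(t-C)@np.array([.146,.989,0]))"
```

```text
33.6 [0.4849 0.0407 0.1841] F [-11.7  11.4  -5.2] M [ 3.04  3.08 -0.02] w 0.0241 j [-0.01  0.28  1.84  0.    1.02  1.56]
shift [ 0.0015 -0.0021 -0.0004] turn 8.27 alt -171.7 j6 89.2 yaw -90.1
e 0.00020854463620535594 up 0.0008069738231471669 lat 0.001500161855710909
```

```bash
python3 - <<'E'
from h import *
L=[]
for n,(y0,y1,x0,x1) in dict(top=(235,310,265,365),scene=(160,235,245,345)).items():
    p,d=bot.grab_frame(n);cv2.imwrite(f'pics/{n}9.png',p[:,:,::-1]);L.append(cv2.resize(p[y0:y1,x0:x1,::-1],(400,300),interpolation=2))
cv2.imwrite('pics/c9.png',np.hstack(L))
E
```

```text
(no output)
```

View pics/c9.png

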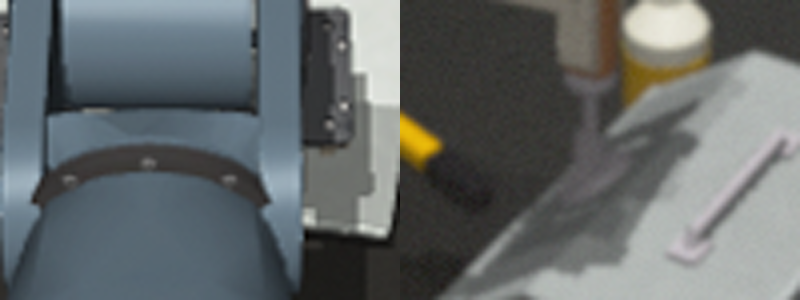

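>>> drive_tool:
  series:
    - [0.9,0,0,-0.01,0]
    - [0.9,0,0,-0.03,0]
    - [0.9,0.03,0,-0.045,0]
    - [0.9,0.07,0,-0.045,0]
    - [0.9,0.115,0,-0.045,0]
    - [0.9,0.16,0,-0.045,0]
    - [0.9,0.205,0,-0.045,0]
    - [0.9,0.25,0,-0.045,0]
    - [0.9,0.28,0,-0.045,0]
    - [0.9,0.29,0,-0.045,0]

```text
time: 34.7
tcp_pos: [0.4885, -0.2541, 0.231]
ee_rot: [[-0.002, -1.0, 0.002], [-1.0, 0.002, -0.002], [0.002, -0.002, -1.0]]
force: [0.2, 0.9, -1.5]
width: 0.0238
```

```bash
cat > slot.py <<'E'
from h import *
a=np.radians(-8.4);xd=np.array([np.cos(a),np.sin(a),0]);t=np.radians(37.1)
n=np.array([-np.sin(t)*xd[0],-np.sin(t)*xd[1],np.cos(t)]);ux=np.array([np.cos(t)*xd[0],np.cos(t)*xd[1],np.sin(t)]);uy=np.cross(n,ux)
C=np.array([.4839,.0393,.1028])
def slot(tag):
    p,d=bot.grab_frame('top');im=p[:,:,::-1].copy();cv2.imwrite(f'pics/top{tag}.png',im)
    S=8;y0,y1,x0,x1=250,292,288,334
    bg=cv2.cvtColor(cv2.resize(im[y0:y1,x0:x1],None,fx=S,fy=S,interpolation=cv2.INTER_CUBIC),6)
    vv,uu=np.mgrid[:bg.shape[0],:bg.shape[1]];uv=np.c_[(uu.ravel()+.5)/S-.5+x0,(vv.ravel()+.5)/S-.5+y0]
    o,r=rays('top',uv);X=o+r*(((C-o)@n)/(r@n))[:,None];A=((X-C)@ux*1000).reshape(bg.shape);B=((X-C)@uy*1000).reshape(bg.shape)
    for th in(90,115,135):
        for c in cv2.findContours(((bg<th)*255).astype(np.uint8),cv2.RETR_LIST,cv2.CHAIN_APPROX_NONE)[0]:
            if 300<cv2.contourArea(c)<4000:
                i=c[:,0,1],c[:,0,0];q=np.float32(np.c_[A[i],B[i]]);r=cv2.minAreaRect(q)
                if np.hypot(*r[0])>12: continue
                v=cv2.fitLine(q,2,0,.01,.01)[:2,0];print(th,cv2.contourArea(c),'rect',np.round(r[0],2),np.round(r[1],1),'theta deg',round(float(np.degrees(np.arctan2(v[0],v[1]))%180),1))
E
python3 -c "
from slot import *
st();slot(10)"
```

```text
34.7 [ 0.4885 -0.2541  0.231 ] F [ 0.2  0.9 -1.5] M [ 0.05  0.01 -0.02] w 0.0238 j [-0.56  0.34  1.64 -0.    1.16  1.01]
90 769.5 rect [1.44 0.06] [39.5  2.8] theta deg 49.4
115 1461.0 rect [ 1.45 -0.  ] [41.2  4.5] theta deg 49.5
135 1961.5 rect [ 1.42 -0.13] [42.5  5.7] theta deg 49.4
```

```bash
cat >> slot.py <<'E'
C2=C-.001*ux
def tcp(th,L=.007,lead=0.,yl=0.,up=0.,lim=5.5):
    "TCP pos and jaw yaw for blade seated at slot angle th (deg)"
    T=np.radians(th);s=np.cos(T)*uy+np.sin(T)*ux;m=-np.cos(T)*ux+np.sin(T)*uy
    psi=np.arctan2(np.sin(T)*np.cos(t),np.cos(T));e=min(4.0,lim-5.43*np.sin(psi+np.radians(yl)))
    dm=m@[0,0,-1.];dn=-(n@[0,0,-1.]);k=dm/dn   # m shift per depth
    mt=(e-2.7)*k
    P=C2+L*s-e*1e-3*n+mt*1e-3*m
    hm=m*[1,1,0];hm/=np.linalg.norm(hm)
    return P-lead*hm+[0,0,.081+up],81.6-np.degrees(psi)-90-yl
def seq(L):
    o=bot.get_obs();R=o['ee_rot'];cur=np.degrees(np.arctan2(R[1,0],R[0,0]))
    for P,y in L:print((R.T@(P-o['tcp_pos'])).round(4),'turn',round((cur-y+90)%180-90,1),'|',P.round(4),round(y,1))
E
python3 -c "
from slot import *
seq([tcp(49.4,up=.02),tcp(49.4)])
print(tcp(14.3,0))"
```

```text
[-2.966e-01 -2.000e-04  2.520e-02] turn -38.8 | [0.4892 0.0428 0.2051] -51.3
[-2.966e-01 -2.000e-04  4.520e-02] turn -38.8 | [0.4892 0.0428 0.1851] -51.3
(array([0.48480387, 0.0394044 , 0.17944957]), np.float64(-19.891708193001094))
```

>>> drive_tool:
  series:
    - [0.9,-0.04,0,0,-6]
    - [0.9,-0.085,0,0,-12]
    - [0.9,-0.13,0,0,-18]
    - [0.9,-0.175,0,0,-24]
    - [0.9,-0.22,0,0,-30]
    - [0.9,-0.26,0,0,-36]
    - [0.9,-0.29,0,0,-38.8]
    - [0.9,-0.2966,0,0.015,-38.8]
    - [0.9,-0.2966,0,0.03,-38.8]
    - [0.9,-0.2966,0,0.033,-38.8]

```text
time: 35.75
tcp_pos: [0.4872, 0.047, 0.1968]
ee_rot: [[0.629, -0.778, -0.001], [-0.778, -0.629, -0.0], [-0.001, 0.001, -1.0]]
force: [0.0, -0.7, -1.7]
width: 0.0237
```

```bash
python3 -c "
from slot import *
st();seq([tcp(49.4,up=.008),tcp(49.4)])"
```

```text
35.75 [0.4872 0.047  0.1968] F [ 0.  -0.7 -1.7] M [-0.03 -0.02 -0.  ] w 0.0237 j [ 0.    0.27  1.83 -0.    1.05  0.89]
[0.0046 0.0011 0.0036] turn 0.3 | [0.4892 0.0428 0.1931] -51.3
[0.0046 0.0011 0.0116] turn 0.3 | [0.4892 0.0428 0.1851] -51.3
```

>>> drive_tool:
  series:
    - [0.9,0.002,0.0005,0,0.3]
    - [0.9,0.0046,0.0011,0,0.3]
    - [0.9,0.0046,0.0011,0.002,0.3]
    - [0.9,0.0046,0.0011,0.004,0.3]
    - [0.9,0.0046,0.0011,0.005,0.3]
    - [0.9,0.0046,0.0011,0.006,0.3]
    - [0.9,0.0046,0.0011,0.007,0.3]
    - [0.9,0.0046,0.0011,0.008,0.3]
    - [0.9,0.0046,0.0011,0.008,0.3]
    - [0.9,0.0046,0.0011,0.008,0.3]

```text
time: 36.75
tcp_pos: [0.4895, 0.042, 0.1895]
ee_rot: [[0.623, -0.782, -0.001], [-0.782, -0.623, 0.001], [-0.002, 0.0, -1.0]]
force: [-3.2, 4.6, -0.7]
width: 0.0233
```

```bash
python3 -c "
from slot import *
st();seq([tcp(49.4)])"
```

```text
36.75 [0.4895 0.042  0.1895] F [-3.2  4.6 -0.7] M [ 1.29  0.57 -0.03] w 0.0233 j [-0.01  0.28  1.83  0.    1.03  0.89]
[-0.0007 -0.0002  0.0043] turn -0.1 | [0.4892 0.0428 0.1851] -51.3
```

>>> drive_tool:
  series:
    - [0.9,-0.001,0,0,0]
    - [0.9,-0.001,0,0.0005,0]
    - [0.9,-0.001,0,0.001,0]
    - [0.9,-0.001,0,0.0015,0]
    - [0.9,-0.001,0,0.002,0]
    - [0.9,-0.001,0,0.0025,0]
    - [0.9,-0.001,0,0.003,0]
    - [0.9,-0.001,0,0.0035,0]
    - [0.9,-0.001,0,0.004,0]
    - [0.9,-0.001,0,0.004,0]

```text
time: 37.75
tcp_pos: [0.4893, 0.0424, 0.1857]
ee_rot: [[0.623, -0.782, -0.0], [-0.782, -0.623, 0.0], [-0.0, 0.0, -1.0]]
force: [-2.8, 4.7, 1.2]
width: 0.0238
```

```bash
python3 -c "
from slot import *
st();seq([tcp(49.4)]+[tcp(a,lead=.002,yl=8) for a in (50,55,60,65,70,75,80,85,90)])"
```

```text
37.75 [0.4893 0.0424 0.1857] F [-2.8  4.7  1.2] M [1.07 0.72 0.02] w 0.0238 j [-0.01  0.28  1.84  0.    1.02  0.89]
[-0.0003 -0.0002  0.0006] turn -0.1 | [0.4892 0.0428 0.1851] -51.3
[0.0017 0.0006 0.    ] turn 8.5 | [0.4899 0.0407 0.1857] -59.9
[ 0.0021  0.001  -0.0004] turn 13.7 | [0.4898 0.0401 0.1862] -65.1
[ 0.0024  0.0016 -0.0008] turn 19.0 | [0.4896 0.0395 0.1865] -70.5
[ 0.0028  0.0021 -0.0011] turn 24.6 | [0.4894 0.0389 0.1868] -76.1
[ 0.003   0.0026 -0.0013] turn 30.4 | [0.4892 0.0384 0.1871] -81.9
[ 0.0033  0.003  -0.0015] turn 36.4 | [0.489  0.0379 0.1872] -87.8
[ 0.0035  0.0035 -0.0016] turn 42.5 | [0.4888 0.0375 0.1873] -93.9
[ 0.0037  0.0039 -0.0016] turn 48.7 | [0.4886 0.037  0.1874] -100.1
[ 0.004   0.0043 -0.0016] turn 54.9 | [0.4884 0.0366 0.1873] -106.4
```

>>> drive_tool:
  series:
    - [0.9,0.001,0.0003,0,3]
    - [0.9,0.002,0.0006,0,8]
    - [0.9,0.0025,0.0008,-0.0002,11]
    - [0.9,0.0029,0.001,-0.0004,14]
    - [0.9,0.0031,0.0013,-0.0006,17]
    - [0.9,0.0033,0.0016,-0.0007,19.5]
    - [0.9,0.0035,0.0019,-0.0008,22.5]
    - [0.9,0.0037,0.0022,-0.001,25]
    - [0.9,0.0039,0.0025,-0.0011,28]
    - [0.9,0.004,0.0028,-0.0012,31]

```text
time: 38.75
tcp_pos: [0.4896, 0.0381, 0.1866]
ee_rot: [[0.129, -0.992, -0.0], [-0.992, -0.129, 0.001], [-0.002, 0.0, -1.0]]
force: [-0.9, 7.8, -2.9]
width: 0.0237
```

```bash
python3 -c "
from slot import *
st();seq([tcp(a) for a in (60,70,80,90)]+[tcp(a,lead=.003,yl=8) for a in (70,80,90)])"
```

```text
38.75 [0.4896 0.0381 0.1866] F [-0.9  7.8 -2.9] M [ 2.1   0.27 -0.03] w 0.0237 j [-0.02  0.28  1.83  0.    1.02  1.42]
[-0.0034 -0.0001  0.0005] turn -20.1 | [0.4892 0.0415 0.1862] -62.5
[-0.0024  0.0002 -0.0002] turn -8.7 | [0.4891 0.0404 0.1868] -73.9
[-0.0015  0.0005 -0.0006] turn 3.3 | [0.4888 0.0395 0.1872] -85.9
[-0.0006  0.0008 -0.0007] turn 15.8 | [0.4887 0.0386 0.1874] -98.4
[ 0.0006  0.0003 -0.0004] turn -0.7 | [0.4893 0.0374 0.1871] -81.9
[ 0.0015  0.001  -0.0007] turn 11.3 | [0.4888 0.0365 0.1873] -93.9
[ 0.0023  0.0016 -0.0007] turn 23.8 | [0.4883 0.0356 0.1873] -106.4
```

>>> drive_tool:
  series:
    - [0.9,0.0005,0.0001,-0.0001,2]
    - [0.9,0.001,0.0002,-0.0002,4]
    - [0.9,0.0015,0.0003,-0.0003,7]
    - [0.9,0.002,0.0004,-0.0004,10]
    - [0.9,0.0025,0.0006,-0.0004,13]
    - [0.9,0.003,0.0008,-0.0004,16]
    - [0.9,0.0035,0.001,-0.0004,19]
    - [0.9,0.004,0.0012,-0.0004,21]
    - [0.9,0.0045,0.0014,-0.0004,23]
    - [0.9,0.0045,0.0014,-0.0004,23]

```text
time: 39.75
tcp_pos: [0.4893, 0.0354, 0.1869]
ee_rot: [[-0.269, -0.963, 0.001], [-0.963, 0.269, 0.006], [-0.006, 0.0, -1.0]]
force: [2.9, 20.9, -8.4]
width: 0.0239
```

```bash
python3 -c "
from slot import *
st();seq([tcp(a) for a in (80,90)])"
```

```text
39.75 [0.4893 0.0354 0.1869] F [ 2.9 20.9 -8.4] M [ 5.51 -0.72  0.12] w 0.0239 j [-0.03  0.28  1.84  0.01  1.02  1.81]
[-0.0038  0.0016 -0.0003] turn -19.7 | [0.4888 0.0395 0.1872] -85.9
[-0.0029  0.0015 -0.0004] turn -7.2 | [0.4887 0.0386 0.1874] -98.4
```

>>> drive_tool:
  series:
    - [0.9,0.001,0,0,1]
    - [0.9,0.002,0,0,2]
    - [0.9,0.002,0,0,2]
    - [0.9,0,0,0,-3]
    - [0.9,-0.003,0.001,-0.001,-7]
    - [0.9,-0.003,0.001,-0.02,-7]
    - [0.9,-0.003,0.001,-0.05,-7]
    - [0.9,0.04,0.015,-0.055,-7]
    - [0.9,0.085,0.03,-0.055,-7]
    - [0.9,0.13,0.045,-0.055,-7]

```text
time: 40.75
tcp_pos: [0.4103, -0.0821, 0.2427]
ee_rot: [[-0.146, -0.989, 0.002], [-0.989, 0.146, -0.002], [0.002, -0.002, -1.0]]
force: [0.8, -0.3, -0.1]
width: 0.0236
```

>>> drive_tool:
  series:
    - [0.9,0.03,0.005,0,-3]
    - [0.9,0.07,0.01,0,-6]
    - [0.9,0.11,0.015,0,-9]
    - [0.9,0.15,0.02,0,-12]
    - [0.9,0.17,0.025,0,-15]
    - [0.9,0.18,0.025,0,-17]
    - [0.9,0.18,0.025,0,-17]
    - [0.9,0.18,0.025,0,-17]
    - [0.9,0.18,0.025,0,-17]
    - [0.9,0.18,0.025,0,-17]

```text
time: 41.75
tcp_pos: [0.3599, -0.2544, 0.2425]
ee_rot: [[0.149, -0.989, 0.0], [-0.989, -0.149, -0.0], [0.0, -0.0, -1.0]]
force: [0.0, -0.7, -1.3]
width: 0.024
```

```bash
python3 -c "
from slot import *
st();slot(11);plan([.4192,-.3202,.20],-81.2)"
```

```text
41.75 [ 0.3599 -0.2544  0.2425] F [ 0.  -0.7 -1.3] M [ 0.04 -0.02  0.01] w 0.024 j [-0.72  0.12  1.89 -0.    1.13  0.7 ]
90 813.0 rect [1.05 0.16] [ 3.6 38.3] theta deg 90.1
115 1575.5 rect [ 1.06 -0.26] [39.7  5.7] theta deg 90.3
135 2113.0 rect [ 1.25 -0.33] [ 7.  41.1] theta deg 90.5
shift [ 0.0739 -0.0488  0.0425] turn -0.22 alt 179.8 j6 40.1 yaw -81.4
```

The lock reads 90° in the picture, so it's locked. Next I'll take the screwdriver back to above its hole and check the alignment.

>>> drive_tool:
  series:
    - [0.9,0.03,-0.02,0,-0.2]
    - [0.9,0.055,-0.037,0,-0.2]
    - [0.9,0.0738,-0.0487,0,-0.2]
    - [0.9,0.0738,-0.0487,0.02,-0.2]
    - [0.9,0.0738,-0.0487,0.045,-0.2]
    - [0.9,0.0738,-0.0487,0.06,-0.2]
    - [0.9,0.0738,-0.0487,0.0675,-0.2]
    - [0.9,0.0738,-0.0487,0.0675,-0.2]
    - [0.9,0.0738,-0.0487,0.0675,-0.2]
    - [0.9,0.0738,-0.0487,0.0675,-0.2]

```text
time: 42.8
tcp_pos: [0.4192, -0.3209, 0.1759]
ee_rot: [[0.152, -0.988, 0.001], [-0.988, -0.152, -0.001], [0.001, -0.001, -1.0]]
force: [0.6, 0.4, -1.4]
width: 0.0234
```

```bash
python3 - <<'E'
from h import *
st();plan([.4191,-.3201,.175],-81.2)
p,d=bot.grab_frame('scene');s=p[:,:,::-1].copy();cv2.imwrite('pics/scene12.png',s);np.save('pics/scene12.npy',d)
o=bot.get_obs();tip=o['tcp_pos']-[0,0,.081];hole=np.array([.4192,-.3202,.074])
off=np.array([-.0027,-.0025,0])
print('tip pred(biased)',proj('scene',tip+off),'hole',proj('scene',hole+off),'collar',proj('scene',tip+off+[0,0,.062]))
u,v=proj('scene',tip)[0].astype(int)
print(u,v);cv2.imwrite('pics/c12.png',cv2.resize(s[v-60:v+30,u-60:u+60],(800,600),interpolation=2))
E
```

```text
42.8 [ 0.4192 -0.3209  0.1759] F [ 0.6  0.4 -1.4] M [ 0.01  0.02 -0.03] w 0.0234 j [-0.74  0.36  1.75  0.    1.03  0.68]
shift [-0.0008  0.      0.0009] turn -0.05 alt 179.9 j6 38.8 yaw -81.3
tip pred(biased) [[188.24335319 306.34303545]] hole [[189.90629028 313.45106477]] collar [[183.69170906 283.28126098]]
190 305
```

View pics/c12.png

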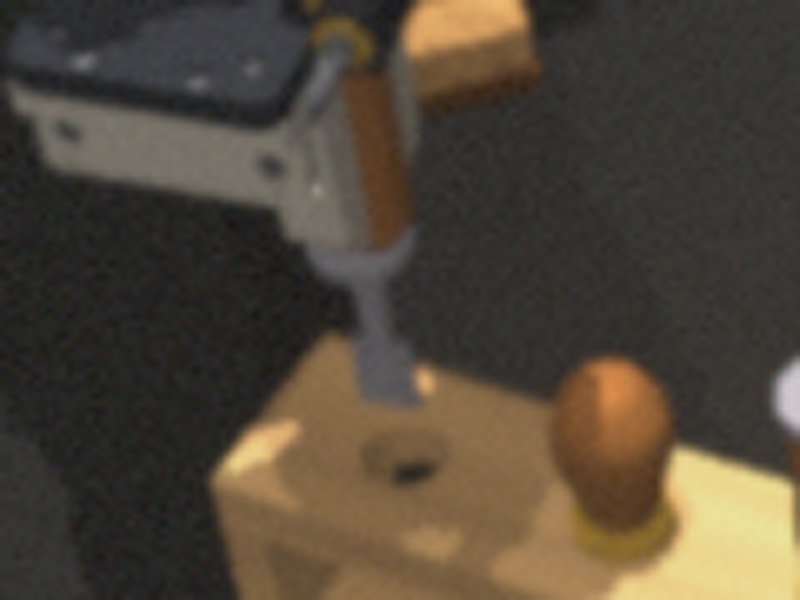

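Blade tip at crop (390,402) lines up above the hole at (405,458), both within about 1 px of prediction. Inserting.

>>> drive_tool:
  series:
    - [0.9,-0.0005,0,0.005,0]
    - [0.9,-0.0005,0,0.015,0]
    - [0.9,-0.0005,0,0.025,0]
    - [0.9,-0.0005,0,0.035,0]
    - [0.9,-0.0005,0,0.045,0]
    - [0.9,-0.0005,0,0.055,0]
    - [0.9,-0.0005,0,0.065,0]
    - [0.9,-0.0005,0,0.072,0]
    - [0.9,-0.0005,0,0.077,0]
    - [0.9,-0.0005,0,0.078,0]

```text
time: 43.85
tcp_pos: [0.4186, -0.32, 0.0964]
ee_rot: [[0.152, -0.988, -0.0], [-0.988, -0.152, 0.0], [-0.001, 0.0, -1.0]]
force: [0.1, 0.4, -1.5]
width: 0.0241
```

```bash
python3 -c "
from h import *
st()"
```

```text
43.85 [ 0.4186 -0.32    0.0964] F [ 0.1  0.4 -1.5] M [ 0.05  0.01 -0.02] w 0.0241 j [-0.74  0.47  1.82  0.    0.85  0.68]
```

>>> drive_tool:
  series:
    - [0.9,0,0,0.0005,0]
    - [0.9,0,0,0.001,0]
    - [0.9,0,0,0.0015,0]
    - [0.9,0,0,0.002,0]
    - [0.9,0,0,0.0025,0]
    - [0.9,0,0,0.003,0]
    - [0.9,0,0,0.0033,0]
    - [0.9,0,0,0.0033,0]
    - [0.9,0,0,0.0033,0]
    - [0.9,0,0,0.0033,0]

```text
time: 44.85
tcp_pos: [0.4187, -0.3201, 0.0936]
ee_rot: [[0.152, -0.988, -0.0], [-0.988, -0.152, 0.0], [-0.0, -0.0, -1.0]]
force: [-0.2, -0.2, -1.4]
width: 0.0237
```

```bash
python3 -c "
from h import *
st()"
```

```text
44.85 [ 0.4187 -0.3201  0.0936] F [-0.2 -0.2 -1.4] M [-0.03 -0.02  0.01] w 0.0237 j [-0.74  0.48  1.82  0.    0.85  0.68]
```

>>> drive_tool:
  series:
    - [0.9,0,0,0.0004,0]
    - [0.9,0,0,0.0008,0]
    - [0.9,0,0,0.0012,0]
    - [0.9,0,0,0.0016,0]
    - [0.9,0,0,0.002,0]
    - [0.9,0,0,0.002,0]
    - [0.9,0,0,0.002,0]
    - [0.9,0,0,0.002,0]
    - [0.9,0,0,0.002,0]
    - [0.9,0,0,0.002,0]

```text
time: 45.85
tcp_pos: [0.4188, -0.3201, 0.0927]
ee_rot: [[0.152, -0.988, 0.0], [-0.988, -0.152, -0.0], [0.0, -0.0, -1.0]]
force: [-5.0, 3.6, 13.6]
width: 0.0239
```

```bash
python3 -c "
from h import *
st()"
```

```text
45.85 [ 0.4188 -0.3201  0.0927] F [-5.   3.6 13.6] M [0.77 0.78 0.01] w 0.0239 j [-0.74  0.48  1.82 -0.    0.84  0.68]
```

Collar is seated. Now ease off, release and rise.

>>> drive_tool:
  series:
    - [0.9,0,0,-0.0015,0]
    - [0.9,0,0,-0.0015,0]
    - [0.4,0,0,-0.0015,0]
    - [0.2,0,0,-0.0015,0]
    - [0,0,0,-0.0015,0]
    - [0,0,0,-0.0015,0]
    - [0,0,0,-0.0015,0]
    - [0,0,0,-0.0015,0]
    - [0,0,0,-0.0015,0]
    - [0,0,0,-0.0015,0]

```text
time: 46.85
tcp_pos: [0.4187, -0.3201, 0.0931]
ee_rot: [[0.152, -0.988, 0.0], [-0.988, -0.152, 0.0], [0.0, -0.0, -1.0]]
force: [-0.1, 0.4, -0.2]
width: 0.0832
```

>>> drive_tool:
  series:
    - [0,0,0,-0.01,0]
    - [0,0,0,-0.03,0]
    - [0,0,0,-0.06,0]
    - [0,0,0,-0.1,0]
    - [0,0,0,-0.14,0]
    - [0,0,0,-0.17,0]
    - [0,0,0.04,-0.18,0]
    - [0,0,0.08,-0.18,0]
    - [0,0,0.12,-0.18,0]
    - [0,0,0.14,-0.18,0]

```text
time: 47.85
tcp_pos: [0.2781, -0.3413, 0.274]
ee_rot: [[0.151, -0.989, 0.0], [-0.989, -0.151, -0.001], [0.001, -0.0, -1.0]]
force: [0.3, -0.3, -0.1]
width: 0.0931
```

```bash
python3 - <<'E'
from slot import *
st();slot(13)
L=[]
p,d=bot.grab_frame('top');L.append(cv2.resize(p[150:330,150:490,::-1],(400,300),interpolation=2));T=cloud('top',d)
p,d2=bot.grab_frame('scene');L.append(cv2.resize(p[140:400,140:440,::-1],(400,300),interpolation=2))
cv2.imwrite('pics/c13.png',np.hstack(L))
w=T.reshape(-1,3);m=(np.hypot(w[:,0]-.419,w[:,1]+.32)<.03)&(w[:,2]>.155)&(w[:,2]<.18);print('drv',m.sum(),cv2.minAreaRect(np.float32(w[m][:,:2]*1000)),np.median(w[m][:,2]))
m=(np.hypot(w[:,0]-.57,w[:,1]-.03)<.05)&(w[:,2]>.1);print('lid top z',np.median(w[m][:,2]))
E
```

```text
47.85 [ 0.2781 -0.3413  0.274 ] F [ 0.3 -0.3 -0.1] M [ 0.02  0.   -0.05] w 0.0931 j [-0.99  0.09  1.84 -0.    1.21  0.43]
90 818.0 rect [1.17 0.19] [ 3.6 38. ] theta deg 90.1
115 1576.5 rect [ 1.16 -0.29] [39.5  5.6] theta deg 90.3
135 2113.0 rect [ 1.24 -0.31] [ 7.  41.1] theta deg 90.5
drv 144 ((418.0820617675781, -319.5715026855469), (30.984371185302734, 24.255794525146484), 8.115710258483887) 0.16916742546446928
lid top z 0.12298432747627808
```

View pics/c13.png

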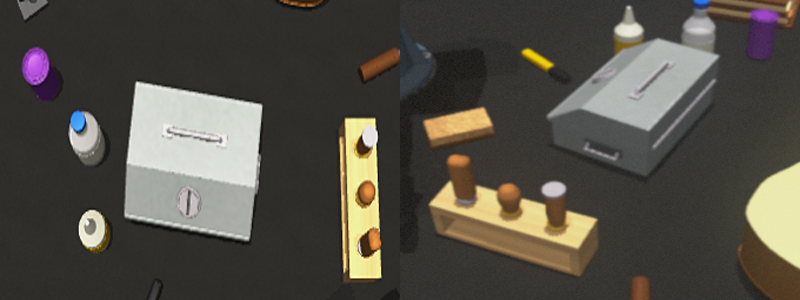

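Lid shut, slot pointing straight up the slope at crop (188,202), the driver upright in its hole, bystanders in place. Handing in.

```bash
python3 -c "
from cell import bot
print(bot.sign_off())"
```

```text
the job is handed in; nothing more can be done
None
```

The job is finished and handed in at about 48 s. Both tins were set down upright in the left and middle cells and the lid was pushed shut. The lock was then turned clockwise with the screwdriver to its stop, and the screwdriver was hung back in its hole.

**Last checks:**
- **Lock:** the slot measured 90.1–90.5° in the top view.
- **Lid:** its top is at 0.123 m, as expected when shut. It stopped firmly when I pushed it down, with the force rising to 34 N.
- **Screwdriver:** it hangs upright within about 1.3 mm of where it started, with its top at the same height (0.169 m).
- **Other things:** the bottle, glue, purple tin, chisel and awl look unmoved. I last saw the tins standing in their cells before the lid closed.

**What went wrong or disagreed:**
- **Blade on the lock face:** my first try at seating the blade hit the face of the lock, with about 48 N at the wrist. I backed off and moved it about 2 mm.
- **First turn stopped short:** it only reached 49°, so I measured the slot again, reseated the blade off-centre and turned it the rest of the way.
- **Cameras:** the scene camera read about 3 mm off the top camera, so I relied on the top camera for positions.

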